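# Weigh a batch of frozen pasties and put it in the oven

### The arm

A 6-joint arm with a two-finger parallel gripper is mounted at the origin on the work surface. World frame = base frame: x ahead of the robot, y to its left, z up, the work surface at z = 0. Lengths are in m, angles in rad, forces in N, time in s.
With the tool pointing down it reaches from about 0.375 to 0.9 m from the base axis. Payload 3.1 kg.
Tool frame: the origin (TCP) lies on the centre line of the jaws, within the pads' length; the fingertips stand 19 mm ahead of it and the grasp point (between the pads) is the TCP; z points along the fingers, y is the line along which they close (so a half turn about z gives the same grasp; the last joint's range is limited). The gripper opens to 85 mm and grips with 20 to 120 N. Pads are 22 mm wide; open, the fingers measure 114 mm over their backs; the gripper's body (76 mm by 85 mm) begins 54 mm behind the grasp point. The pads swing forward as they close: fully open they stand 13 mm farther back than shut.
Start: joints at [-1.403, 0.527, 1.433, -0, 1.181, -0.178], TCP at [0.212, -0.588, 0.25] pointing down, gripper open.
Joint ranges: [-3.08, 3.08], [-0.75, 2.2], [0.22, 2.44], [-1.43, 4.57], [0, 2.65], [-2.85, 2.85]. Speed limits (rad/s): [2.79, 2.79, 3.14, 3.14, 3.14, 3.14].

### API

Orientations are given as a unit quaternion [x, y, z, w].
In Python, from station import manip gives the robot as it stands.
- The arm moves only by the tool servo_tool, never from a script. Its argument "rows" is a list that holds one entry, the list of rows, each a list of 7 numbers: the turn, a rotation vector about the tool's x, y, z in degrees, then the shift along the tool's x, y, z in m, then the gripper command: -1 is shut, 1 is fully open, values between are in proportion. In form: [[[wx, wy, wz, tx, ty, tz, jaw], ...]]. A call has 1 to 8 rows; each row shifts and turns the commanded pose from where the row before left it, along the tool's axes as they then stand; what a row does not reach is not made up. A row lasts 1/12 s, in which the tool goes at most 41.7 mm and 7.16 degrees, less where a joint would pass 70% of its speed; a pose out of reach is approached as far as the arm can. A call is refused whole if a number of a shift passes 0.0417 or a number of a turn 7.16, either way. A call with a gripper value outside its range is refused whole. The fingers move at their own pace and stop on an object; "squeeze" is the grip in N (left out, the last holds). Time passes only in rows, so rows that do not move let the fingers close. It gives the time, the measured TCP pose, the force, the opening and the grip force at its end, in the units of the state.
- manip.sense(): the state, without advancing time (a new reading comes with each control period).
- manip.snapshot(name): name is "scene" or "top" or "wrist"; returns the picture (400x640x3 uint8, blue, green, red); there is no depth.
- manip.camera_info(name): a dict with "K" (3x3 intrinsics, pixels), "camera_from_world" (4x4, takes a point from world to camera coordinates). Camera axes: x right, y down, z forward; pixel columns grow to the right and rows downward; lengths in m; the calibration is good to about 2 mm. A picture is of the moment at which its call begins: read the wrist's pose just before it. camera_info takes no time and is no camera call; for the wrist camera it gives the pose at the moment of the call.
- manip.sign_off(): hands the job in; it is judged then, once.
The state is a dict: "t": time; "q": joint angles; "qd": joint speeds; "tau": joint torques, N m; "tcp_pos": TCP position; "tool_rot": TCP orientation; "force": force on the tool from outside, world axes, zero at the start; "ft_torque": the same for the moment, N m; "finger_gap": opening from 0.0 (shut) to 1.0 (fully open); "gripper_force": force on a finger pad.
Only numpy, scipy, OpenCV 4.12 (cv2) and the standard library are available. Lean on these libraries where they do the work, as an engineer would, in place of code of your own. Each camera call takes 0.05 s, during which the arm holds its last target. There are 200 camera calls.

### The job

Put every frozen pasty from the baking tray into the pan of the beam scale, then slide the poise along the beam until the pointer settles centred with your hand off the scale. Then lay all the pasties flat on the oven's pulled-out rack, push the rack fully home and push the oven door shut until it seats on its catch. Leave everything else on the table alone.

Things in the scene. Friction and masses are not known exactly. Their poses are not given: they have to be found in the camera images.
- tray: Shallow aluminium baking tray, 210 x 230 mm, fixed to the table; the pasties start on it. Origin under its middle, on the table; its own floor is 3 mm above that, its lip 10 mm high. Its x axis is the 210 mm side.
- scale: White counter beam scale, fixed to the table. Origin on the table under the middle of its pan. From there, in its own axes: the beam's pivot is 145 mm along +x, 110 mm along -y and 150 mm up; the beam runs along its y axis, counterweight at the -y end (to 115 mm behind the pivot) and pointer at the +y end; a dark gate post with a white index plate (black line at its middle = centred, finer ticks above and below) stands by the pointer tip and rises to 198 mm.
- pan_in (a point): Middle of the flat floor of the scale's pan, a square-cornered white enamel pan, inside 220 x 244 mm (x by y), with a lip 8 mm above its floor; axes as the scale's. It is some 68 mm above the table and goes 7 mm up or down (no tilting) as the beam swings. Where a load lies in the pan makes no difference to the weighing.
- beam (a joint): Angle of the scale's beam, rad: 0 = pointer centred on the index plate's middle line, + = pointer end up (load too heavy for where the poise stands, move the poise out), - = pointer end down; stops at +-0.09. Between the stops the beam settles within about 1 s at an angle in proportion to the imbalance: 10 mm of poise is about 0.058 rad. The pointer tip, 313 mm from the pivot, moves 28 mm up or down from centred to either stop.
- poise (a joint): How far the poise has been slid along the beam from its zero notch, m, 0 to 0.20, growing towards the pointer end. It slides with about 1.2 N of friction, stays wherever it is left (the notches are markings 10 mm apart and do not click) and cannot come off the beam. The empty pan balances at 0, and each kg in the pan needs 0.30 m.
- poise_top (a point): Top of the poise's square upright grip block, dark steel, 24 x 24 mm and 44 mm tall (its lower end 44 mm below this point), which stands on a wider 30 x 34 mm weight (40 mm tall) that straddles the beam. The beam's axis is 62 mm below this point. Its y axis points along the beam to the pointer end and tilts with it.
- oven: Small steel counter oven, fixed to the table, 300 mm deep, 192 mm high; its front looks along its own -x axis. Origin on the table under the middle of the mouth, at the front face. The mouth is 220 mm wide and reaches from 82 to 172 mm above the table. The case goes from 120 mm along +y to 210 mm along -y, with a black control panel on the -y side of the mouth.
- rack (a joint): How far the oven's rack is pulled out of the mouth, m: 0 = fully home, 0.22 = fully out (it stays where it is left, friction 1.5 N, and cannot come off).
- rack_in (a point): Middle of the rack's flat floor, 100 mm above the table, axes as the oven's; inside 202 (x) by 194 mm (y), lip 9 mm above the floor.
- rack_bar (a point): Middle of the push bar at the rack's front (-x) edge: a 10 mm round steel bar, 120 mm long along y, its axis 40 mm above the rack floor (140 mm above the table), on two posts at its ends. With the rack home its axis is 10 mm inside the plane of the oven's front face; the top of the oven over the mouth is set back 15 mm from that plane, so a finger coming from above can follow the bar all the way.
- door (a joint): Opening of the oven door, rad: 0 = shut and seated on its ball catch. It is hinged upright on the -y side of the mouth and swings out to -x, to 1.8; it stays where it is left. A sprung ball near the free edge resists over the last 0.08 rad (about 6 N at the free edge) and, once passed at about 0.03, snaps it home and holds it.
- door_hinge (a point): A point on the door's vertical hinge axis, 108 mm above the table, at the plane of the oven's front face. Its y axis points along the door to its free edge, its -x axis out of the door's outer face; it turns with the door.
- door_edge (a point): Upper outer corner of the door at its free edge, 220 mm from the hinge. The steel door is 18 mm thick with a dark window, and reaches from 45.5 to 170.5 mm above the table. On its outer face, 50 to 150 mm from the hinge and 150 mm above the table, is a black bar handle standing 32 mm proud.
- pasty1: Hard-frozen pasty (2 to 4 are present), spindle-shaped, 90 mm long (x axis), 40 mm wide (y), 38 mm high, about 0.1 to 0.15 kg, rigid; origin at its centre, 19 mm above what it lies on.
- pasty2: Hard-frozen pasty (2 to 4 are present), spindle-shaped, 90 mm long (x axis), 40 mm wide (y), 38 mm high, about 0.1 to 0.15 kg, rigid; origin at its centre, 19 mm above what it lies on.
- pasty3: Hard-frozen pasty (2 to 4 are present), spindle-shaped, 90 mm long (x axis), 40 mm wide (y), 38 mm high, about 0.1 to 0.15 kg, rigid; origin at its centre, 19 mm above what it lies on.
- pasty4: Hard-frozen pasty (2 to 4 are present), spindle-shaped, 90 mm long (x axis), 40 mm wide (y), 38 mm high, about 0.1 to 0.15 kg, rigid; origin at its centre, 19 mm above what it lies on.
- oil: Amber oil bottle, 72 mm across, 230 mm tall; not part of the job, leave it alone. Origin at its underside.
- bowl: White bowl, 116 mm across, 60 mm tall; not part of the job, leave it alone. Origin at its underside.
- mug: Blue-grey mug, 76 mm across, 85 mm tall; not part of the job, leave it alone. Origin at its underside.
- rolling_pin: Wooden rolling pin, 400 mm long (along y), 48 mm thick; not part of the job, leave it alone. Origin at its underside.
- brush: Pastry brush lying on the table, along its x axis; not part of the job, leave it alone. Origin at its underside.
- can: Steel food can with a paper label, 70 mm across, 100 mm tall; not part of the job, leave it alone. Origin at its underside.
There are look-alikes about, which are no part of the job. Leave any green or purple look-alike of the pasty1 alone.

How it is judged:
On the way, in this order (a step that is already met when the one before it is completed fails the run):
1. every pasty lies in the scale's pan, let go (x of pasty1 in the frame of pan_in between -0.085 and 0.085 m and y of pasty1 in the frame of pan_in between -0.105 and 0.105 m and z of pasty1 in the frame of pan_in between 0.005 and 0.032 m and contact force between the fingers and pasty1 below 0.05 N and linear speed of each of pasty1, pasty2, pasty3, pasty4 below 0.03 m/s and x of pasty2 in the frame of pan_in between -0.085 and 0.085 m and y of pasty2 in the frame of pan_in between -0.105 and 0.105 m and z of pasty2 in the frame of pan_in between 0.005 and 0.032 m and contact force between the fingers and pasty2 below 0.05 N and x of pasty3 in the frame of pan_in between -0.085 and 0.085 m and y of pasty3 in the frame of pan_in between -0.105 and 0.105 m and z of pasty3 in the frame of pan_in between 0.005 and 0.032 m and contact force between the fingers and pasty3 below 0.05 N and x of pasty4 in the frame of pan_in between -0.085 and 0.085 m and y of pasty4 in the frame of pan_in between -0.105 and 0.105 m and z of pasty4 in the frame of pan_in between 0.005 and 0.032 m and contact force between the fingers and pasty4 below 0.05 N), for 0.2 s.
2. with all pasties in the pan and the robot off the scale, the beam is at rest with its pointer centred (all of step 1 and value of joint beam between -0.025 and 0.025 rad and velocity of joint beam between -0.05 and 0.05 rad/s and contact force between each of the fingers, the arm and scale below 0.05 N), for 0.5 s.
3. every pasty lies on the oven's rack, let go (x of pasty1 in the frame of rack_in between -0.075 and 0.075 m and y of pasty1 in the frame of rack_in between -0.09 and 0.09 m and z of pasty1 in the frame of rack_in between 0.005 and 0.032 m and contact force between the fingers and pasty1 below 0.05 N and linear speed of each of pasty1, pasty2, pasty3, pasty4 below 0.03 m/s and x of pasty2 in the frame of rack_in between -0.075 and 0.075 m and y of pasty2 in the frame of rack_in between -0.09 and 0.09 m and z of pasty2 in the frame of rack_in between 0.005 and 0.032 m and contact force between the fingers and pasty2 below 0.05 N and x of pasty3 in the frame of rack_in between -0.075 and 0.075 m and y of pasty3 in the frame of rack_in between -0.09 and 0.09 m and z of pasty3 in the frame of rack_in between 0.005 and 0.032 m and contact force between the fingers and pasty3 below 0.05 N and x of pasty4 in the frame of rack_in between -0.075 and 0.075 m and y of pasty4 in the frame of rack_in between -0.09 and 0.09 m and z of pasty4 in the frame of rack_in between 0.005 and 0.032 m and contact force between the fingers and pasty4 below 0.05 N), for 0.2 s.
4. the rack is home with every pasty on it (all of step 3 and value of joint rack below 0.01 m), for 0.2 s.
5. the door is shut on its catch with the rack home (all of step 4 and value of joint door below 0.02 rad), for 0.3 s.
At the end, for the whole second after the job is handed in: Every pasty present lies on the rack's floor (centre within 75 mm along x and 90 mm along y of the floor's middle and 5 to 32 mm above it), at rest and let go; the rack is within 10 mm of home; the door is within 0.02 rad of shut, on its catch (all of step 5 and velocity of joint door between -0.05 and 0.05 rad/s); the robot touches nothing.
It fails at once if a bystander is shifted more than 40 mm or tipped over (distance of any of oil, bowl, mug, rolling_pin, brush, can from where it was at the start of the episode above 0.04 m or angle between any of oil, bowl, mug, can's own z axis and vertical above 0.6 rad).
Of pasty1, pasty2, pasty3, pasty4 only 2 to 4 are there at a start; the rules pass over those that are not, and their reading is None.
At some moment in a run one of pasty1, pasty2, pasty3, pasty4 may be knocked a few centimetres aside while the robot is not near it.
Once in a run the grip may slacken for a moment while it holds something.
It also fails if it takes over 210 s, if anything falls off the work surface, if the arm or the gripper's body presses on something with over 40 N, if the wrist force passes 120 N, or if a joint passes its speed limit or range.

## Working session

There is one attempt and no reset: what is moved stays moved. The work goes in short steps, Python scripts to look and compute and a tool call to move; the robot and the scene stay as the last step left them, time stands still between calls to the robot, and variables do not carry over. Pictures are saved under pics/ and viewed, at most 14 in all, crops included, and the job is handed in when it is done.

Besides the shell and the picture viewer there is one more tool, called after "Emit:" as name(argument=value, ...) on one line, values as JSON. servo_tool: Moves the arm, as the interface text tells. Its arguments: {"type":"object","properties":{"rows":{"type":"array","items":{"type":"array","items":{"type":"array","items":{"type":"number"}}}},"squeeze":{"type":"number"}},"required":["rows"]}

```bash
mkdir -p pics; cat > h.py <<'E'
import numpy as np, cv2
from station import manip
def ray(cam,px,z,info=None):
    i=info or manip.camera_info(cam); K=np.array(i["K"]);T=np.array(i["camera_from_world"])
    R=T[:3,:3];t=T[:3,3];c=-R.T@t
    d=R.T@np.linalg.inv(K)@np.array([px[0],px[1],1.0])
    return c+d*(z-c[2])/d[2]
def proj(cam,P):
    i=manip.camera_info(cam);K=np.array(i["K"]);T=np.array(i["camera_from_world"])
    p=T[:3,:3]@np.array(P)+T[:3,3];p=K@p;return p[:2]/p[2]
def snap(cam,name=None):
    im=np.array(manip.snapshot(cam))
    if name: cv2.imwrite(f"pics/{name}.png",im)
    return im
E
python3 - <<'E'
from h import *
np.set_printoptions(precision=3,suppress=True)
for c in("scene","top"):
    snap(c,c+"0"); i=manip.camera_info(c);print(c,np.array(i["K"]),np.array(i["camera_from_world"]))
print(manip.sense())
E
```

```text
scene [[458.487   0.    315.159]
 [  0.    458.487 198.602]
 [  0.      0.      1.   ]] [[ 0.15   0.989 -0.017 -0.114]
 [ 0.596 -0.104 -0.796 -0.182]
 [-0.789  0.11  -0.605  1.856]
 [ 0.     0.     0.     1.   ]]
top [[370.524   0.    324.012]
 [  0.    370.524 200.017]
 [  0.      0.      1.   ]] [[ 0.01  -1.     0.012  0.034]
 [-0.991 -0.012 -0.131  0.541]
 [ 0.131 -0.011 -0.991  1.069]
 [ 0.     0.     0.     1.   ]]
{'t': 0.1, 'q': array([-1.403,  0.528,  1.434, -0.   ,  1.181, -0.178]), 'qd': array([ 0.   , -0.002, -0.004, -0.   , -0.   ,  0.001]), 'tau': array([ -0.   , -44.33 , -17.859,  -0.   ,   0.004,   0.   ]), 'tcp_pos': array([ 0.212, -0.587,  0.249]), 'tool_rot': array([ 0.985,  0.172, -0.   , -0.001]), 'force': array([-0.717, -0.332, -0.054]), 'ft_torque': array([-0.02 ,  0.005, -0.009]), 'gripper_force': 0.0, 'finger_gap': 1.0029841122652292}
```

View pics/top0.png

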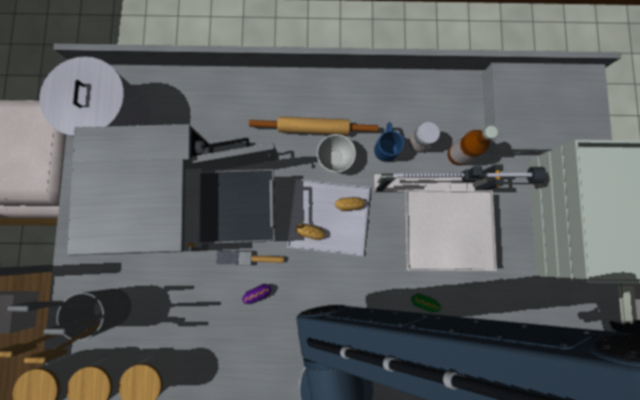

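View pics/scene0.png

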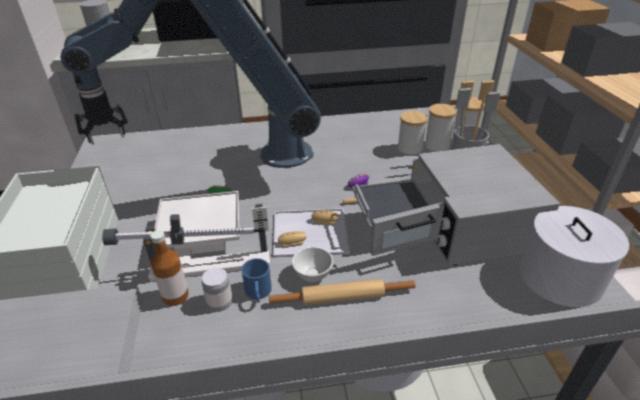

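Top view: tray at (330,217) with two orange-brown pasties at (350,203) and (310,231). The purple (257,293) and green (426,301) pieces are look-alikes. The scale pan is at (452,230) with its beam above it, the oven is on the left with its mouth at column ~190, and the rack is out. I'll check an enlarged crop next.

```bash
python3 - <<'E'
from h import *
np.set_printoptions(precision=3,suppress=True)
im=cv2.imread("pics/top0.png"); c=im[120:280,180:400]
cv2.imwrite("pics/c1.png",cv2.resize(c,(770,560),interpolation=cv2.INTER_CUBIC))
c=im[140:285,365:560]
cv2.imwrite("pics/c2.png",cv2.resize(c,(780,580),interpolation=cv2.INTER_CUBIC))
hsv=cv2.cvtColor(im,cv2.COLOR_BGR2HSV)
m=cv2.inRange(hsv,(8,90,70),(28,255,255));m[:170]=0;m[250:]=0;m[:,:285]=0;m[:,380:]=0
m=cv2.morphologyEx(m,cv2.MORPH_CLOSE,np.ones((3,3)))
cs,_=cv2.findContours(m,0,2)
for k in cs:
    if cv2.contourArea(k)<30: continue
    M=cv2.moments(k);u=[M['m10']/M['m00'],M['m01']/M['m00']]
    r=cv2.minAreaRect(k);b=cv2.boxPoints(r)
    e=[(b[0]+b[1])/2,(b[1]+b[2])/2,(b[2]+b[3])/2,(b[3]+b[0])/2]
    a,d=(e[0],e[2]) if r[1][0]<0 or np.linalg.norm(e[0]-e[2])>np.linalg.norm(e[1]-e[3]) else (e[1],e[3])
    A,D=ray("top",a,.02),ray("top",d,.02);v=A-D
    print(cv2.contourArea(k),u,ray("top",u,.022),np.linalg.norm(v),np.degrees(np.arctan2(v[1],v[0])))
E
```

```text
270.0 [309.6975308641975, 231.25432098765432] [0.448 0.081 0.022] 0.08678924496768732 79.34090558001546
252.5 [349.5511551155115, 203.4085808580858] [ 0.533 -0.038  0.022] 0.08470498975863004 -89.32930887365177
```

View pics/c1.png

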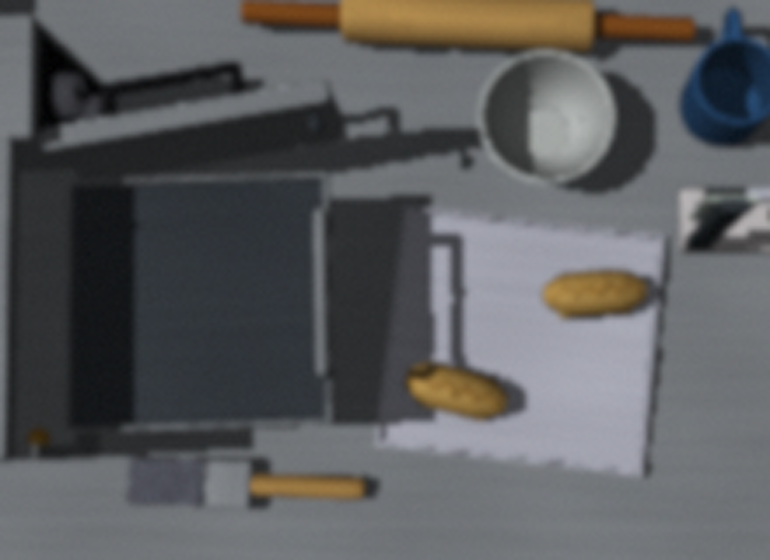

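View pics/c2.png

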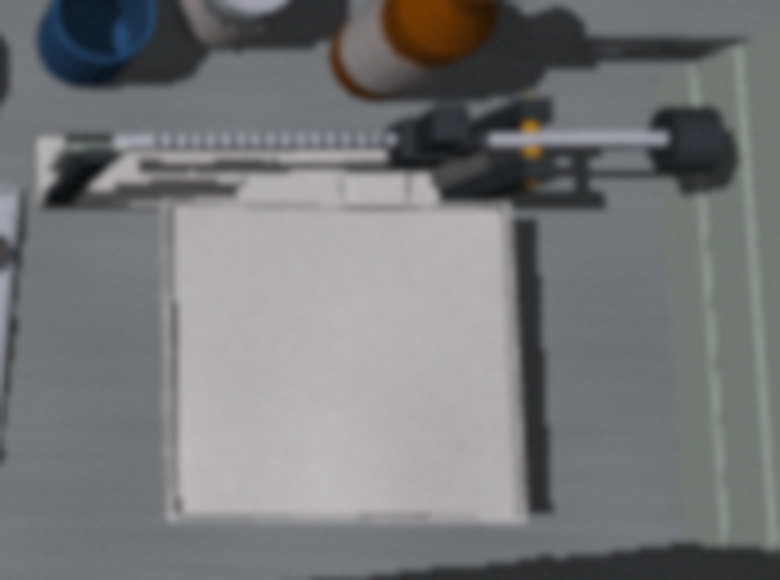

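Crop: exactly two brown pasties on the tray, at top pixels (310,231) and (350,203). The rack front lip is at c1 (322,300), the door free edge at c1 (330,85), and the poise block at c2 (450,125) on the beam. Next I'll compute the world poses.

```bash
python3 - <<'E'
from h import *
np.set_printoptions(precision=3,suppress=True)
f1=lambda u,v:(180+u/3.5,120+v/3.5); f2=lambda u,v:(365+u/4,140+v/4)
def p(n,px,z): print(n,ray("top",px,z))
cs=[f2(168,205),f2(513,205),f2(527,520),f2(168,520)]
P=[ray("top",c,.076) for c in cs]; print("pan",np.array(P),np.mean(P,0))
p("poise top c",f2(450,122),.212); p("cw",f2(690,140),.15);p("ptr left end",f2(115,140),.15);p("gate",f2(60,143),.19)
for n,c in dict(rackTL=(72,183),rackTR=(325,178),rackBR=(330,425),rackBL=(72,427)).items(): p(n,f1(*c),.11)
p("bar top",f1(320,205),.145);p("bar bot",f1(320,375),.145)
p("barX",f1(458,240),.14);p("barX2",f1(458,360),.14);
p("door edge",f1(325,85),.1705);p("door edge2",f1(338,105),.1705);p("hinge",f1(48,150),.1705)
p("oven front TL",f1(10,140),.192);p("oven front BL",f1(8,457),.192)
p("handle end",f1(240,70),.15);p("oil",(478,140),.15);p("oilcap",(490,132),.23);p("mug",(390,143),.085);p("bowl",f1(548,115),.06);p("can",(428,135),.1)
p("tray",f1(432,210),.01);p("tray",f1(665,237),.01);p("tray",f1(645,472),.01);p("tray",f1(378,437),.01)
i=manip.camera_info("wrist");print(np.array(i["camera_from_world"]),np.array(i["K"]))
im=cv2.imread("pics/scene0.png")
cv2.imwrite("pics/c3.png",cv2.resize(im[150:310,95:455],(800,356),interpolation=cv2.INTER_CUBIC))
E
```

```text
pan [[ 0.564 -0.199  0.076]
 [ 0.567 -0.45   0.076]
 [ 0.342 -0.448  0.076]
 [ 0.34  -0.195  0.076]] [ 0.453 -0.323  0.076]
poise top c [ 0.597 -0.347  0.212]
cw [ 0.601 -0.537  0.15 ]
ptr left end [ 0.596 -0.147  0.15 ]
gate [ 0.585 -0.103  0.19 ]
rackTL [0.605 0.386 0.11 ]
rackTR [0.611 0.185 0.11 ]
rackBR [0.415 0.175 0.11 ]
rackBL [0.411 0.376 0.11 ]
bar top [0.583 0.183 0.145]
bar bot [0.452 0.18  0.145]
barX [0.558 0.077 0.14 ]
barX2 [0.465 0.075 0.14 ]
door edge [0.671 0.179 0.17 ]
door edge2 [0.655 0.169 0.17 ]
hinge [0.618 0.386 0.17 ]
oven front TL [0.62  0.407 0.192]
oven front BL [0.388 0.394 0.192]
handle end [0.688 0.248 0.15 ]
oil [ 0.696 -0.38   0.15 ]
oilcap [ 0.693 -0.376  0.23 ]
mug [ 0.704 -0.15   0.085]
bowl [0.679 0.004 0.06 ]
can [ 0.725 -0.257  0.1  ]
tray [0.605 0.103 0.01 ]
tray [ 0.584 -0.101  0.01 ]
tray [ 0.38  -0.083  0.01 ]
tray [0.407 0.146 0.01 ]
[[ 0.339 -0.941 -0.001 -0.624]
 [-0.897 -0.323  0.301 -0.039]
 [-0.284 -0.101 -0.954  0.38 ]
 [ 0.     0.     0.     1.   ]] [[347.531   0.    318.543]
 [  0.    347.531 204.232]
 [  0.      0.      1.   ]]
```

View pics/c3.png

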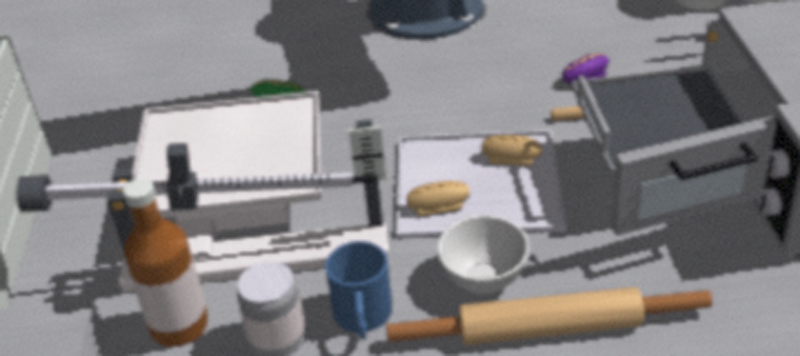

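Calibrated layout:
- Pasty B is at (0.533,-0.038) and pasty A at (0.448,0.081), with axes about along world y.
- Pan centre is (0.453,-0.323) and the poise is at (0.597,-0.347).
- The rack bar is at (~0.518,0.182). The door is open about 1.75 rad.

I'll turn the tool to yaw 90° first. Then tool x = world y, tool y = world x and tool z = down.

Emit:
servo_tool(rows=[[[0,0,-7,0,0,0,1],[0,0,-7,0,0,0,1],[0,0,-7,0,0,0,1],[0,0,-7,0,0,0,1],[0,0,-7,0,0,0,1],[0,0,-7,0,0,0,1],[0,0,-7,0,0,0,1],[0,0,-7,0,0,0,1]]], squeeze=40)

```text
t: 0.77
tcp_pos: [0.2118, -0.5876, 0.2497]
tool_rot: [0.787, 0.617, 0.0, -0.001]
force: [0.5, -0.3, -0.2]
finger_gap: 0.999
gripper_force: 0.0
```

Emit:
servo_tool(rows=[[[0,0,-7,0,0,0,1],[0,0,-7,0,0,0,1],[0,0,0,0.04,0.023,0,1],[0,0,0,0.04,0.023,0,1],[0,0,0,0.04,0.023,0,1],[0,0,0,0.04,0.023,0,1],[0,0,0,0.04,0.023,0,1],[0,0,0,0.04,0.023,0,1]]])

```text
t: 1.43
tcp_pos: [0.3376, -0.3696, 0.25]
tool_rot: [0.709, 0.706, 0.0, -0.0]
force: [1.4, -0.6, 0.3]
finger_gap: 1.003
gripper_force: 0.0
```

Emit:
servo_tool(rows=[[[0,0,0,0.04,0.023,0,1],[0,0,0,0.04,0.023,0,1],[0,0,0,0.04,0.023,0,1],[0,0,0,0.04,0.023,0,1],[0,0,0,0.04,0.023,0,1],[0,0,0,0.04,0.023,0,1],[0,0,0,0.04,0.023,0,1],[0,0,0,0,0,0,1]]])

```text
t: 2.1
tcp_pos: [0.4856, -0.1129, 0.2502]
tool_rot: [0.706, 0.709, 0.001, -0.001]
force: [-0.2, -0.1, 0.6]
finger_gap: 1.003
gripper_force: 0.0
```

Emit:
servo_tool(rows=[[[0,0,0,0.035,0.02,0,1],[0,0,0,0.035,0.02,0,1],[0,0,0,0.008,0.008,0,1],[0,0,0,0,0,0,1]]])

```text
t: 2.43
tcp_pos: [0.5329, -0.0396, 0.2501]
tool_rot: [0.707, 0.707, 0.0, 0.0]
force: [1.0, -0.5, 0.1]
finger_gap: 1.0
gripper_force: 0.0
```

```bash
cat >> h.py <<'E'
def pasties(cam,z,roi=None,name=None):
    i=manip.camera_info(cam); im=snap(cam,name); hsv=cv2.cvtColor(im,cv2.COLOR_BGR2HSV)
    m=cv2.inRange(hsv,(8,90,60),(28,255,255)); m=cv2.morphologyEx(m,cv2.MORPH_CLOSE,np.ones((5,5)))
    out=[]
    for k in cv2.findContours(m,0,2)[0]:
        if cv2.contourArea(k)<80: continue
        M=cv2.moments(k);u=np.array([M['m10']/M['m00'],M['m01']/M['m00']])
        b=cv2.boxPoints(cv2.minAreaRect(k)); e=[(b[j]+b[(j+1)%4])/2 for j in range(4)]
        a,d=max([(e[0],e[2]),(e[1],e[3])],key=lambda q:np.linalg.norm(q[0]-q[1]))
        A,D=ray(cam,a,z,i),ray(cam,d,z,i);v=A-D
        print("px",u.round(),"area",cv2.contourArea(k),"at",ray(cam,u,z,i).round(3),"len",np.linalg.norm(v).round(3),"ang",np.degrees(np.arctan2(v[1],v[0])).round(1)%180)
    return im
E
python3 -c "
from h import *
print(manip.sense()['tcp_pos'])
pasties('wrist',.024,name='w1')"
```

```text
[ 0.53294698 -0.03958796  0.25007523]
px [318. 169.] area 2585.5 at [ 0.533 -0.035  0.024] len 0.089 ang 93.0
px [571.  99.] area 10475.5 at [0.776 0.034 0.024] len 0.249 ang 86.8
px [228.  44.] area 3674.5 at [0.449 0.081 0.024] len 0.083 ang 75.4
```

View pics/w1.png

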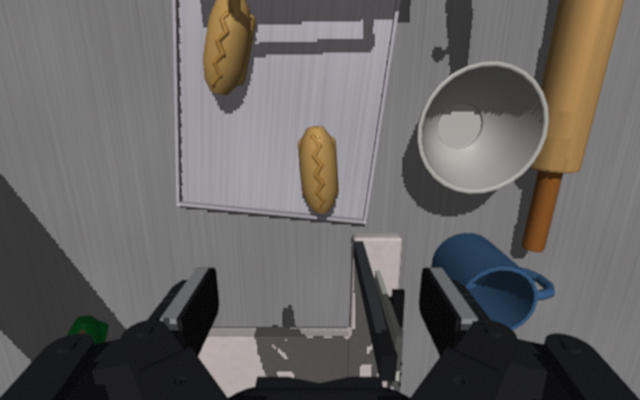

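The wrist view confirms pasty B at px (318,169), about (0.533,-0.035), and A at px (228,44), about (0.449,0.081). Both are brown. Descending on B.

Emit:
servo_tool(rows=[[[0,0,0,0.005,0,0.037,1],[0,0,0,0,0,0.037,1],[0,0,0,0,0,0.037,1],[0,0,0,0,0,0.037,1],[0,0,0,0,0,0.037,1],[0,0,0,0,0,0.037,1],[0,0,0,0,0,0,1],[0,0,0,0,0,0,-1]]])

```text
t: 3.15
tcp_pos: [0.5292, -0.0374, 0.0264]
tool_rot: [0.709, 0.705, -0.002, -0.003]
force: [-0.8, -0.1, -0.0]
finger_gap: 0.886
gripper_force: 0.0
```

Emit:
servo_tool(rows=[[[0,0,0,0,0,0,-1],[0,0,0,0,0,0,-1],[0,0,0,0,0,0,-1],[0,0,0,0,0,0,-1],[0,0,0,0,0,0,-1],[0,0,0,0,0,0,-1]]], squeeze=40)

```text
t: 3.65
tcp_pos: [0.5335, -0.0373, 0.0317]
tool_rot: [0.708, 0.706, 0.001, 0.003]
force: [-0.4, -1.3, 5.8]
finger_gap: 0.472
gripper_force: 39.0
```

Emit:
servo_tool(rows=[[[0,0,0,0,0,-0.02,-1],[0,0,0,0,0,-0.035,-1],[0,0,0,0,0,-0.04,-1],[0,0,0,0,0,-0.04,-1],[0,0,0,-0.02,-0.01,-0.04,-1],[0,0,0,-0.037,-0.014,0,-1],[0,0,0,-0.037,-0.014,0,-1],[0,0,0,-0.037,-0.014,0,-1]]])

```text
t: 4.32
tcp_pos: [0.4801, -0.1664, 0.2031]
tool_rot: [0.707, 0.707, 0.001, 0.003]
force: [0.0, -1.0, -1.3]
finger_gap: 0.47
gripper_force: 40.0
```

Emit:
servo_tool(rows=[[[0,0,0,-0.037,-0.014,0,-1],[0,0,0,-0.037,-0.014,0,-1],[0,0,0,-0.025,-0.004,0,-1],[0,0,0,0,0,0,-1]]])

```text
t: 4.65
tcp_pos: [0.4478, -0.2701, 0.2022]
tool_rot: [0.71, 0.704, -0.001, 0.004]
force: [1.0, 0.2, -1.2]
finger_gap: 0.475
gripper_force: 39.9
```

```bash
python3 -c "
from h import *
s=manip.sense();print(s['tcp_pos'],s['finger_gap'],s['gripper_force'])
im=pasties('scene',.022,name='s1')
cv2.imwrite('pics/s1c.png',cv2.resize(im[130:310,90:410],(800,450),interpolation=cv2.INTER_CUBIC))"
```

```text
[ 0.44779812 -0.27010672  0.20220262] 0.47484426776995237 39.9394021416083
px [559. 364.] area 378.0 at [1.067 0.523 0.022] len 0.076 ang 179.7
px [176. 300.] area 114.0 at [ 0.726 -0.371  0.022] len 0.066 ang 106.1
px [341. 292.] area 1647.5 at [0.77  0.071 0.022] len 0.398 ang 87.7
px [632. 258.] area 160.5 at [0.785 0.923 0.022] len 0.103 ang 127.2
px [165. 261.] area 723.0 at [ 0.57  -0.418  0.022] len 0.159 ang 17.80000000000001
px [325. 217.] area 225.0 at [0.448 0.079 0.022] len 0.078 ang 80.2
px [626. 207.] area 531.5 at [0.569 1.067 0.022] len 0.144 ang 4.0
px [215. 184.] area 109.5 at [ 0.2   -0.279  0.022] len 0.093 ang 8.900000000000006
px [414. 118.] area 245.5 at [-0.164  0.583  0.022] len 0.11 ang 79.5
px [443. 110.] area 287.5 at [-0.217  0.74   0.022] len 0.114 ang 79.4
px [552. 167.] area 2687.0 at [0.307 0.962 0.022] len 0.755 ang 178.8
px [480.  98.] area 281.0 at [-0.308  0.96   0.022] len 0.41 ang 144.7
px [569.  44.] area 4252.5 at [-0.914  1.8    0.022] len 1.483 ang 172.6
```

View pics/s1c.png

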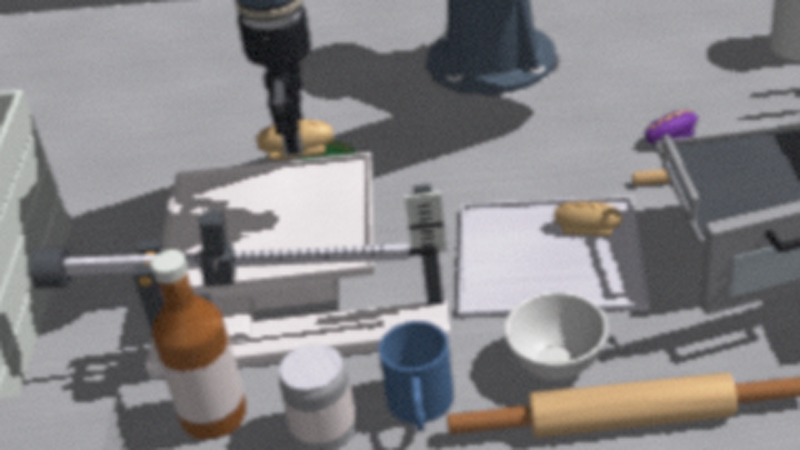

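Pasty B is held over the pan at s1c (295,140). The pointer is below the index line, so the pan is up. Lowering gently.

Emit:
servo_tool(rows=[[[0,0,0,0.002,0.002,0.03,-1],[0,0,0,0,0,0.03,-1],[0,0,0,0,0,0.03,-1],[0,0,0,0,0,0.005,-1],[0,0,0,0,0,0.003,-1],[0,0,0,0,0,0.002,-1],[0,0,0,0,0,0,-1]]])

```text
t: 5.28
tcp_pos: [0.4506, -0.2623, 0.1011]
tool_rot: [0.708, 0.706, 0.0, 0.001]
force: [-0.3, -0.0, -0.4]
finger_gap: 0.471
gripper_force: 40.1
```

Emit:
servo_tool(rows=[[[0,0,0,-0.002,0,0.003,-1],[0,0,0,0,0,0.003,-1],[0,0,0,0,0,0.003,-1],[0,0,0,0,0,0,-1]]])

```text
t: 5.62
tcp_pos: [0.4503, -0.2649, 0.0908]
tool_rot: [0.708, 0.706, 0.0, 0.001]
force: [1.2, 0.8, 0.6]
finger_gap: 0.472
gripper_force: 40.2
```

Contact is just being made. Release, rise and go to pasty A.

Emit:
servo_tool(rows=[[[0,0,0,0,0,0,0.5],[0,0,0,0,0,0,0.5],[0,0,0,0,0,0,0.5],[0,0,0,0,0,-0.02,0.5],[0,0,0,0,0,-0.03,0.5],[0,0,0,0,0,-0.04,1],[0,0,0,0,0,-0.03,1],[0,0,0,0,0,0,1]]])

```text
t: 6.28
tcp_pos: [0.4527, -0.2669, 0.2166]
tool_rot: [0.708, 0.706, 0.0, 0.006]
force: [0.5, -0.4, 0.2]
finger_gap: 1.003
gripper_force: 0.0
```

```bash
python3 -c "
from h import *
s=manip.sense();print(s['tcp_pos'],s['finger_gap'],s['force'])
im=pasties('wrist',.09,name='w2')
"
```

```text
[ 0.4526881  -0.26689945  0.2165858 ] 1.0028239106431758 [ 0.4999402  -0.42353869  0.18693552]
px [619. 339.] area 3139.5 at [ 0.716 -0.395  0.09 ] len 0.11 ang 104.4
px [532. 255.] area 521.5 at [ 0.624 -0.313  0.09 ] len 0.028 ang 41.4
px [ 81. 160.] area 88.0 at [ 0.283 -0.235  0.09 ] len 0.042 ang 63.8
px [314. 192.] area 4704.5 at [ 0.45 -0.26  0.09] len 0.09 ang 92.6
```

Placed at (0.45,-0.26) in the pan. Now pasty A.

Emit:
servo_tool(rows=[[[0,0,0,0.041,0,0,1],[0,0,0,0.041,0,0,1],[0,0,0,0.041,0,0,1],[0,0,0,0.041,0,0,1],[0,0,0,0.041,0,0,1],[0,0,0,0.041,0,0,1],[0,0,0,0.041,0,0,1],[0,0,0,0.04,0,0,1]]])

```text
t: 7.0
tcp_pos: [0.4493, 0.0646, 0.2094]
tool_rot: [0.708, 0.706, -0.001, -0.001]
force: [0.1, 1.1, 0.2]
finger_gap: 0.994
gripper_force: 0.0
```

Emit:
servo_tool(rows=[[[0,0,0,0.016,-0.003,0,1],[0,0,6,0,0,0,1],[0,0,6,0,0,0,1],[0,0,0,0,0,0,1]]])

```text
t: 7.33
tcp_pos: [0.4468, 0.0794, 0.2094]
tool_rot: [0.778, 0.628, -0.001, -0.001]
force: [0.1, 0.2, -0.5]
finger_gap: 1.001
gripper_force: 0.0
```

```bash
python3 -c "
from h import *
s=manip.sense();print(s['tcp_pos'],s['tool_rot'])
im=pasties('wrist',.024,name='w3')
"
```

```text
[0.44675193 0.07935732 0.20942828] [ 0.77822098  0.62798858 -0.00117449 -0.00103997]
px [320. 178.] area 3293.0 at [0.448 0.084 0.024] len 0.09 ang 76.6
px [49. 46.] area 450.5 at [0.255 0.238 0.024] len 0.078 ang 115.9
px [195.  56.] area 2462.5 at [0.369 0.205 0.024] len 0.091 ang 88.8
```

Emit:
servo_tool(rows=[[[0,0,0,0.003,0.001,0.036,1],[0,0,0,0,0,0.036,1],[0,0,0,0,0,0.036,1],[0,0,0,0,0,0.036,1],[0,0,0,0,0,0.036,1],[0,0,0,0,0,0,1],[0,0,0,0,0,0,1],[0,0,0,0,0,0,-1]]])

```text
t: 8.05
tcp_pos: [0.45, 0.0811, 0.0316]
tool_rot: [0.778, 0.628, 0.0, 0.0]
force: [-0.0, 0.5, 0.4]
finger_gap: 0.885
gripper_force: 0.0
```

Emit:
servo_tool(rows=[[[0,0,0,0,0,0,-1],[0,0,0,0,0,0,-1],[0,0,0,0,0,0,-1],[0,0,0,0,0,0,-1],[0,0,0,0,0,0,-1],[0,0,0,0,0,0,-1]]])

```text
t: 8.55
tcp_pos: [0.4505, 0.0814, 0.0333]
tool_rot: [0.778, 0.628, 0.002, 0.001]
force: [-2.1, 0.0, 10.6]
finger_gap: 0.462
gripper_force: 39.7
```

Emit:
servo_tool(rows=[[[0,0,0,0,0,-0.02,-1],[0,0,0,0,0,-0.035,-1],[0,0,0,0,0,-0.04,-1],[0,0,0,0,0,-0.04,-1],[0,0,0,0,0,-0.04,-1],[0,0,-6,0,0,0,-1],[0,0,-6,0,0,0,-1],[0,0,0,0,0,0,-1]]])

```text
t: 9.22
tcp_pos: [0.4497, 0.0815, 0.2081]
tool_rot: [0.707, 0.707, 0.002, 0.002]
force: [-0.3, -0.6, -1.2]
finger_gap: 0.459
gripper_force: 41.7
```

Emit:
servo_tool(rows=[[[0,0,0,-0.04,0,0,-1],[0,0,0,-0.041,0,0,-1],[0,0,0,-0.041,0,0,-1],[0,0,0,-0.041,0,0,-1],[0,0,0,-0.041,0,0,-1],[0,0,0,-0.041,0,0,-1],[0,0,0,-0.041,0,0,-1],[0,0,0,-0.041,0,0,-1]]])

```text
t: 9.88
tcp_pos: [0.4475, -0.2472, 0.2059]
tool_rot: [0.709, 0.705, 0.0, -0.0]
force: [1.2, 0.3, -1.0]
finger_gap: 0.463
gripper_force: 41.6
```

Emit:
servo_tool(rows=[[[0,0,0,-0.041,0,0,-1],[0,0,0,-0.041,0,0,-1],[0,0,0,-0.041,0,0,-1],[0,0,0,-0.01,0,0,-1],[0,0,0,0,0,0,-1]]])

```text
t: 10.3
tcp_pos: [0.4477, -0.3824, 0.2058]
tool_rot: [0.71, 0.704, -0.0, 0.001]
force: [-0.1, 0.5, -1.6]
finger_gap: 0.458
gripper_force: 41.6
```

```bash
python3 -c "
from h import *
s=manip.sense();print(s['tcp_pos'],s['finger_gap'],s['gripper_force'])
im=pasties('wrist',.09,name='w4')
im=snap('scene','s2');im=im[150:310,90:290]
cv2.imwrite('pics/s2c.png',cv2.resize(im,(750,600),interpolation=cv2.INTER_CUBIC))"
```

```text
[ 0.44765094 -0.3824469   0.2057641 ] 0.45843407341816284 41.5732204914093
px [595. 308.] area 139.5 at [ 0.668 -0.471  0.09 ] len 0.017 ang 89.3
px [568. 308.] area 113.5 at [ 0.646 -0.47   0.09 ] len 0.02 ang 101.8
px [527. 306.] area 109.0 at [ 0.613 -0.468  0.09 ] len 0.021 ang 118.7
px [318. 274.] area 14330.0 at [ 0.447 -0.438  0.09 ] len 0.171 ang 89.4
px [569. 145.] area 438.5 at [ 0.62 -0.34  0.09] len 0.038 ang 26.0
px [321.  45.] area 5152.0 at [ 0.451 -0.276  0.09 ] len 0.059 ang 93.0
px [46. 37.] area 375.0 at [ 0.278 -0.27   0.09 ] len 0.051 ang 73.6
```

View pics/s2c.png

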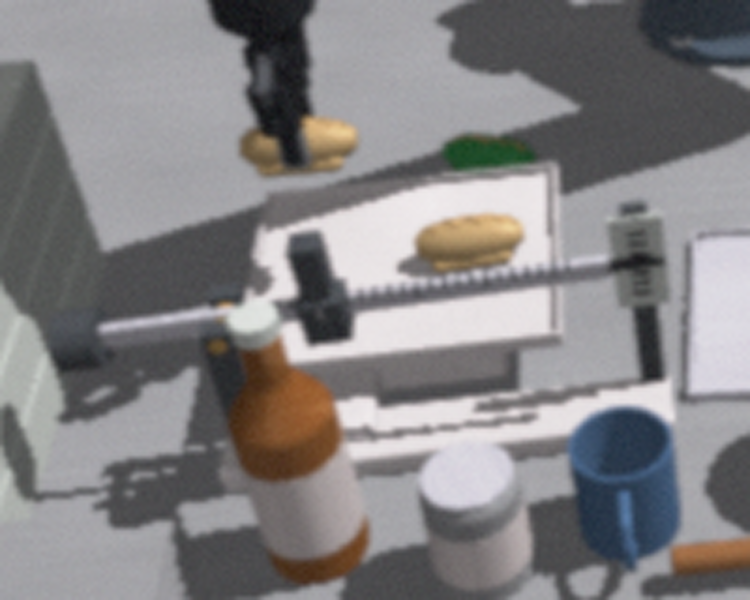

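Pasty B lies at s2c (470,240) in the pan, and the pointer is near the index line with one pasty in. Lower the second one.

Emit:
servo_tool(rows=[[[0,0,0,0.003,0.002,0.03,-1],[0,0,0,0,0,0.03,-1],[0,0,0,0,0,0.03,-1],[0,0,0,0,0,0.014,-1],[0,0,0,0,0,0.006,-1],[0,0,0,0,0,0.004,-1],[0,0,0,0,0,0,-1]]])

```text
t: 10.98
tcp_pos: [0.4502, -0.3738, 0.0925]
tool_rot: [0.708, 0.706, 0.0, -0.001]
force: [0.4, 0.3, -2.0]
finger_gap: 0.462
gripper_force: 41.6
```

Emit:
servo_tool(rows=[[[0,0,0,0,0,0,0.5],[0,0,0,0,0,0,0.5],[0,0,0,0,0,0,0.5],[0,0,0,0,0,-0.02,0.5],[0,0,0,0,0,-0.03,0.5],[0,0,0,0,0,-0.04,0.5],[0,0,0,0,0,-0.04,0.5],[0,0,0,0,0,-0.04,0.5]]])

```text
t: 11.65
tcp_pos: [0.4499, -0.3755, 0.2639]
tool_rot: [0.708, 0.706, -0.0, 0.0]
force: [0.5, -0.9, 0.3]
finger_gap: 0.75
gripper_force: 0.0
```

```bash
python3 -c "
from h import *
s=manip.sense();print(s['tcp_pos'],s['finger_gap'],s['gripper_force'])
im=pasties('wrist',.085,name='w5')
cv2.imwrite('pics/w5.png',im)"
```

```text
[ 0.44987125 -0.3754635   0.26391   ] 0.749601650431126 0.0
px [531. 272.] area 104.5 at [ 0.656 -0.464  0.085] len 0.018 ang 100.2
px [509. 272.] area 92.5 at [ 0.635 -0.464  0.085] len 0.018 ang 99.2
px [477. 271.] area 111.0 at [ 0.603 -0.463  0.085] len 0.018 ang 97.6
px [620. 189.] area 2612.5 at [ 0.722 -0.381  0.085] len 0.094 ang 104.0
px [526. 145.] area 97.0 at [ 0.63  -0.341  0.085] len 0.015 ang 179.8
px [319. 181.] area 3329.0 at [ 0.45  -0.372  0.085] len 0.088 ang 89.8
px [94. 49.] area 333.0 at [ 0.271 -0.263  0.085] len 0.064 ang 69.3
px [318.  51.] area 4352.0 at [ 0.45  -0.265  0.085] len 0.08 ang 93.9
```

View pics/w5.png

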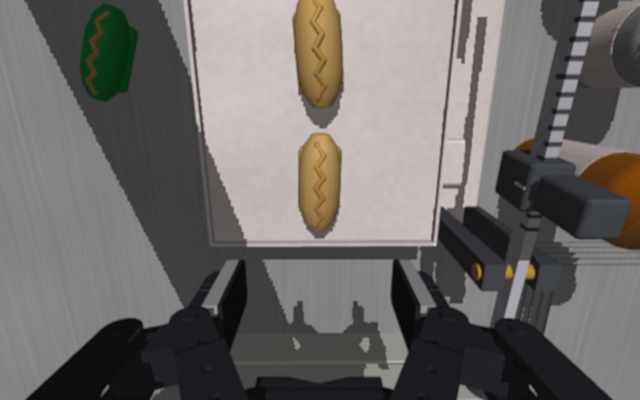

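Both pasties lie in the pan, at px (319,181) and (318,51). The poise block is at px (585,205). Turning the jaws to lie along the beam.

Emit:
servo_tool(rows=[[[0,0,7,0,0,0,0.5],[0,0,7,0,0,0,0.5],[0,0,7,0,0,0,0.5],[0,0,7,0,0,0,0.5],[0,0,7,0,0,0,0.5],[0,0,7,0,0,0,0.5],[0,0,7,0,0,0,0.5],[0,0,7,0,0,0,0.5]]])

```text
t: 12.37
tcp_pos: [0.4501, -0.3757, 0.262]
tool_rot: [0.958, 0.288, 0.0, 0.001]
force: [0.7, -0.4, 0.3]
finger_gap: 0.752
gripper_force: 0.0
```

Emit:
servo_tool(rows=[[[0,0,7,0,0,0,0.2],[0,0,7,0,0,0,0.2],[0,0,7,0,0,0,0.2],[0,0,7,0,0,0,0.2],[0,0,6,0,0,0,0.2],[0,0,0,0.04,0,-0.015,0.2],[0,0,0,0.03,0,-0.015,0.2],[0,0,0,0,0,0,0.2]]])

```text
t: 13.03
tcp_pos: [0.5249, -0.3772, 0.2949]
tool_rot: [1.0, -0.0, 0.005, 0.003]
force: [0.9, -0.5, 0.4]
finger_gap: 0.597
gripper_force: 0.0
```

```bash
python3 -c "
from h import *
s=manip.sense();print(s['tcp_pos'],s['tool_rot'],s['finger_gap'])
snap('wrist','w6')"
```

```text
[ 0.52493751 -0.37724596  0.29494718] [ 9.99982236e-01 -4.82703504e-04  4.86819742e-03  3.40525605e-03] 0.5967178180844622
```

View pics/w6.png

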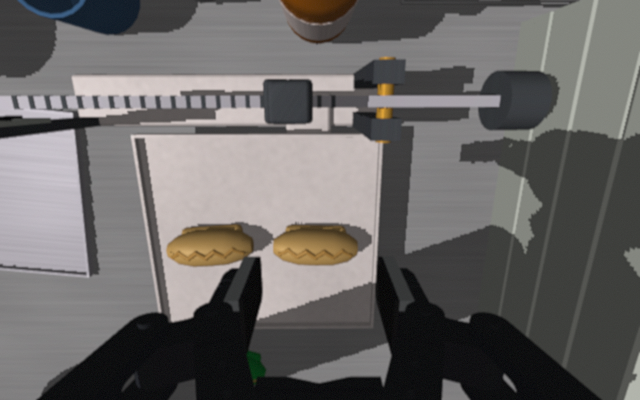

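The wrist view shows the poise block at px (288,101), the pivot at (385,97) and the pointer off to the left.

```bash
python3 -c "
from h import *
for z in(.212,.22): print(ray('wrist',(264,101),z),ray('wrist',(312,101),z))
print(ray('wrist',(288,80),.22),ray('wrist',(288,122),.22))
print('pivot',ray('wrist',(385,97),.15),'oil',ray('wrist',(318,20),.1))"
```

```text
[ 0.59596862 -0.34593616  0.212     ] [ 0.59592787 -0.37308989  0.212     ]
[ 0.59606719 -0.34709989  0.22      ] [ 0.59602803 -0.37319519  0.22      ]
[ 0.60681154 -0.36043941  0.22      ] [ 0.5849073  -0.35983684  0.22      ]
pivot [ 0.59789134 -0.42597719  0.15      ] oil [ 0.65824756 -0.37698724  0.1       ]
```

Emit:
servo_tool(rows=[[[0,0,0,0.036,-0.009,0,0],[0,0,0,0.035,-0.008,0,0],[0,0,0,0,0,0,0],[0,0,0,0,0,0.03,0],[0,0,0,0,0,0.03,0],[0,0,0,0,0,0.02,0],[0,0,0,0,0,0.01,0],[0,0,0,0,0,0,0]]])

```text
t: 13.75
tcp_pos: [0.5876, -0.358, 0.1979]
tool_rot: [1.0, -0.002, -0.003, -0.002]
force: [-1.0, -0.1, 0.8]
finger_gap: 0.501
gripper_force: 0.0
```

Emit:
servo_tool(rows=[[[0,0,0,0.006,-0.004,-0.003,0],[0,0,0,0,-0.006,0,0],[0,0,0,0,-0.006,0,0],[0,0,0,0,-0.007,0,0],[0,0,0,0,-0.007,0,0],[0,0,0,0,-0.007,0,0],[0,0,0,0,-0.007,0,0],[0,0,0,0,0,0,0]]])

```text
t: 14.42
tcp_pos: [0.596, -0.3127, 0.2044]
tool_rot: [1.0, -0.001, -0.001, -0.001]
force: [-0.8, 0.3, 0.2]
finger_gap: 0.497
gripper_force: 0.0
```

Emit:
servo_tool(rows=[[[0,0,0,0,0.004,0,0],[0,0,0,0,0.004,0,0],[0,0,0,0,0,0,0],[0,0,0,0,0,-0.02,0],[0,0,0,0,0,-0.03,0],[0,0,0,-0.03,0,-0.03,0],[0,0,0,-0.04,0.02,-0.03,0],[0,0,0,0,0,0,0]]])

```text
t: 15.08
tcp_pos: [0.5335, -0.3423, 0.3128]
tool_rot: [1.0, -0.003, 0.002, 0.004]
force: [0.3, -0.9, 1.3]
finger_gap: 0.501
gripper_force: 0.0
```

Emit:
servo_tool(rows=[[[0,0,0,0,0,0,0],[0,0,0,0,0,0,0],[0,0,0,0,0,0,0],[0,0,0,0,0,0,0],[0,0,0,0,0,0,0],[0,0,0,0,0,0,0]]])

```text
t: 15.58
tcp_pos: [0.5361, -0.3379, 0.3059]
tool_rot: [1.0, -0.001, -0.001, -0.001]
force: [-0.6, -0.3, -0.2]
finger_gap: 0.5
gripper_force: 0.0
```

```bash
python3 -c "
from h import *
s=manip.sense();print(s['tcp_pos'],s['tool_rot'])
a=snap('wrist','w7');b=snap('scene','s3')
c=cv2.resize(b[190:270,150:290],(560,320),interpolation=cv2.INTER_CUBIC)
o=np.zeros((580,640,3),np.uint8);o[:260]=a[:260];o[260:,:560]=c
cv2.imwrite('pics/m1.png',o)"
```

```text
[ 0.53612441 -0.33785422  0.30585582] [ 9.99998838e-01 -1.21966657e-03 -6.48417066e-04 -6.44370970e-04]
```

View pics/m1.png

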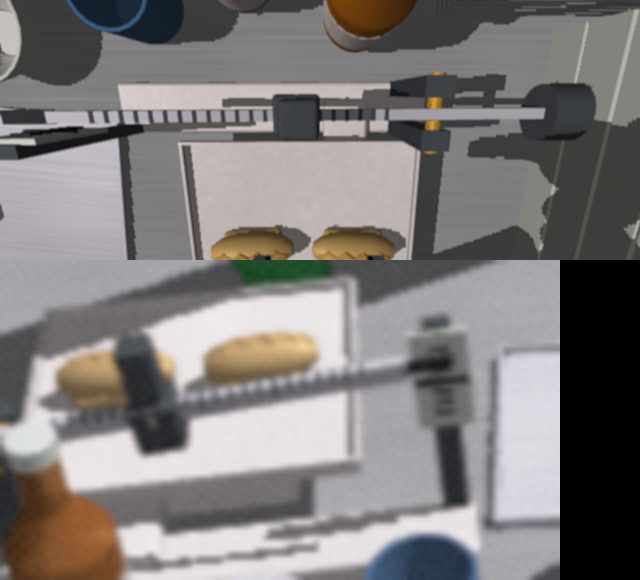

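```bash
python3 -c "
from h import *
for z in(.212,.218): print(ray('wrist',(274,117),z),ray('wrist',(319,117),z))
for th in (-.09,0,.03,.06,.09): print(th,proj('scene',(.597,-.43+.31*np.cos(th),.15+.313*np.sin(th))), proj('scene',(.597,-.43+.2,.15+.2*np.sin(th))))
b=cv2.imread('pics/s3.png');cv2.imwrite('pics/s3c.png',cv2.resize(b[190:250,230:290],(600,600),interpolation=cv2.INTER_CUBIC))"
```

```text
[ 0.60001765 -0.31080668  0.212     ] [ 0.59993254 -0.33821203  0.212     ]
[ 0.60038061 -0.31155648  0.218     ] [ 0.60029784 -0.33820688  0.218     ]
-0.09 [263.43771571 230.12711408] [224.14093689 231.72280631]
0 [263.03382641 222.47759894] [223.25402009 226.83435905]
0.03 [262.69579409 219.90154155] [222.95463598 225.18423419]
0.06 [262.25418856 217.31566121] [222.65380268 223.52612181]
0.09 [261.70798107 214.72202683] [222.35178309 221.86147091]
```

View pics/s3c.png

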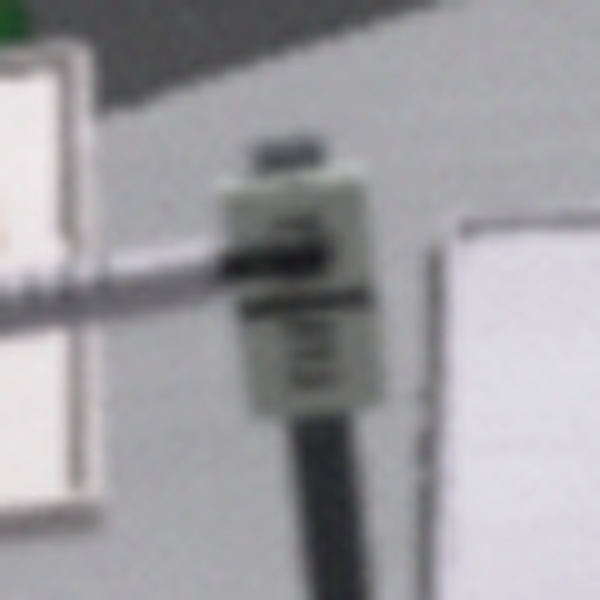

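The pointer tip at crop (320,255) is above the index line (310,302), so the beam is at about +0.06 to +0.08 rad. I'll push the poise 12 mm further out.

Emit:
servo_tool(rows=[[[0,0,0,0.03,-0.008,0,0],[0,0,0,0.03,-0.008,0,0],[0,0,0,0,0,0,0],[0,0,0,0,0,0.03,0],[0,0,0,0,0,0.03,0],[0,0,0,0,0,0.03,0],[0,0,0,0,0,0.012,0],[0,0,0,0,0,0,0]]])

```text
t: 16.35
tcp_pos: [0.5937, -0.3211, 0.2009]
tool_rot: [1.0, -0.002, -0.003, -0.003]
force: [-0.8, 0.1, -0.5]
finger_gap: 0.503
gripper_force: 0.0
```

Emit:
servo_tool(rows=[[[0,0,0,0,-0.006,0,0],[0,0,0,0,-0.005,0,0],[0,0,0,0,-0.005,0,0],[0,0,0,0,-0.005,0,0],[0,0,0,0,0,0,0],[0,0,0,0,0,0,0]]])

```text
t: 16.85
tcp_pos: [0.5963, -0.301, 0.2062]
tool_rot: [1.0, -0.001, 0.001, 0.0]
force: [0.1, 0.5, 0.2]
finger_gap: 0.498
gripper_force: 0.0
```

Back off 9 mm so the fingers are clear of the block, let it settle and measure.

Emit:
servo_tool(rows=[[[0,0,0,0,0.005,0,0],[0,0,0,0,0.004,0,0],[0,0,0,0,0,-0.03,0],[0,0,0,-0.02,0,-0.035,0],[0,0,0,-0.04,0,-0.03,0],[0,0,0,0,0,0,0],[0,0,0,0,0,0,0],[0,0,0,0,0,0,0]]])

```text
t: 17.52
tcp_pos: [0.5425, -0.3108, 0.2948]
tool_rot: [1.0, -0.002, 0.0, -0.0]
force: [-0.1, -0.1, -0.5]
finger_gap: 0.505
gripper_force: 0.0
```

Emit:
servo_tool(rows=[[[0,0,0,0,0,0,0],[0,0,0,0,0,0,0],[0,0,0,0,0,0,0],[0,0,0,0,0,0,0],[0,0,0,0,0,0,0],[0,0,0,0,0,0,0],[0,0,0,0,0,0,0],[0,0,0,0,0,0,0]]])

```text
t: 18.18
tcp_pos: [0.5426, -0.3104, 0.295]
tool_rot: [1.0, -0.002, 0.0, 0.0]
force: [1.1, 0.2, 0.2]
finger_gap: 0.503
gripper_force: 0.0
```

```bash
python3 -c "
from h import *
a=snap('wrist','w8');b=snap('scene','s4')
def rowprof(im):
    g=cv2.cvtColor(im,cv2.COLOR_BGR2GRAY).astype(int)
    for c in (255,257,259,261,263,265,266): print(c,g[206:234,c])
rowprof(cv2.imread('pics/s3.png'));print();rowprof(b)
cv2.imwrite('pics/s4c.png',cv2.resize(b[190:250,230:290],(500,500),interpolation=cv2.INTER_CUBIC))"
```

```text
255 [115 128 148 128 113 111 107 106  78  49  37  52  92  91  61  62  98 111
 116 111 114 116 118 120 123 135 152 163]
257 [ 79 121 141 124 112 101  85  86  65  39  30  51  81  68  47  65  93 102
 108 110 105 107 109 111 110 120 141 157]
259 [ 88 128 124 114 106  91  69  80  60  31  27  44  70  61  45  63  68  78
  88  83  86  78  83 101 106  91  76  73]
261 [108 152 135 114 103  85  71  67  49  30  32  57  80  64  51  76  66  73
  78  68  87  77  76 100 102  77  50  48]
263 [171 172 139 113 108 108 105  93  85  77  86  95  95  62  59  92  88  93
  91  89  96  89  92 106 102  74  49  44]
265 [182 170 136 117 114 112 115 115 116 113 113 112  92  60  69 100 111 112
 109 110 110 110 110 112 113 118 116 115]
266 [176 170 151 138 134 133 133 127 126 123 123 114  98  75  81 105 115 113
 112 113 110 113 110 114 122 143 157 154]

255 [116 128 147 127 115 110 111 111 111 110 110 112 109  98  58  37  31  38
  62 100 113 115 115 121 123 133 154 161]
257 [ 82 121 142 126 111 104  87  95  91  89 101  98  91  73  43  34  29  39
  68  97 107 107 108 110 109 121 140 153]
259 [ 91 129 126 113 109  88  70  89  76  72  88  72  75  62  36  33  30  43
  67  70  86  81  83 102 105  90  74  74]
261 [112 155 134 114 107  85  81  95  78  76  89  78  82  61  36  31  28  41
  70  70  88  77  78 101 102  81  58  47]
263 [171 173 136 113 109 108 109 110 105 106 107 101  98  61  36  38  45  55
  78  91  98  85  92 104 101  73  53  49]
265 [181 168 137 117 116 116 117 112 115 111 110 109  91  59  63  90  99 100
 107 109 110 109 113 110 113 118 113 116]
266 [175 168 148 137 136 131 132 130 127 125 122 120 100  71  81 105 114 113
 113 112 115 110 112 111 124 147 156 156]
```

View pics/s4c.png

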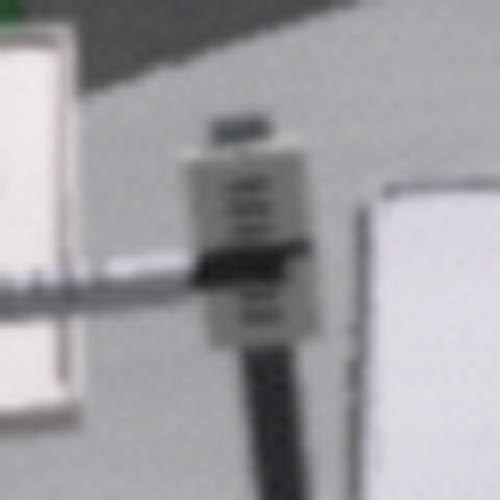

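```bash
python3 -c "
from h import *
pts={}
for f in ('s3','s4'):
    g=cv2.cvtColor(cv2.imread(f'pics/{f}.png'),cv2.COLOR_BGR2GRAY)
    m=(g[215:260,92:125]<62).astype(np.uint8)
    n,l,s,c=cv2.connectedComponentsWithStats(m)
    for k in range(1,n):
        if s[k][4]>20: print(f,'cw',c[k]+[92,215],s[k]+np.array([92,215,0,0,0]))
    for c0 in (118,122,126,172,180,200,220,240,248): print(c0,g[212:246,c0])
for th in (-.02,0,.02,.06,.08):
    print(th,[ (y,proj('scene',(.597,-.43+y*np.cos(th),.15+y*np.sin(th))).round(1)) for y in (-.115,-.1,-.08,.1,.2,.3)])
"
```

```text
s3 cw [110.90196078 246.39215686] [106 244  11   6  51]
118 [169 169 167 163 164 156 121  89  81  81  78  80  78  77  78  77  79  77
  77  79  78  74  74  73  93 142 174 153 118  99  88  81  66  65]
122 [165 168 165 168 159 123  86  76  81  83  78  79  76  78  79  75  78  79
  78  79  74  74  76  86 128 182 172 129 110 103 112 133 149 156]
126 [166 167 167 155 117  82  80  76  79  80  77  79  79  76  78  77  75  78
  74  79  76  76  76 116 177 184 138 108 103 108 128 154 161 161]
172 [189 176 157 165 161 158 146 138 124 105  95  92 100 114 100  95  89  89
  95  99 102 125 185 222 228 229 231 230 230 232 231 230 230 231]
180 [ 82  77  62  45  50  58  73  82  82  83  80  85  94  93  83  85  87  87
  95 107 144 214 228 230 229 228 230 229 229 230 230 231 229 222]
200 [229 218 202 200 201 197 185 141 113 112 124 141 127  96  86  92 122 184
 222 229 230 230 229 230 227 229 229 228 227 228 228 220 161 123]
220 [182 172 158 141 125 108 113 149 169 139 106 103 113 160 214 227 228 227
 228 230 227 229 230 228 230 230 229 228 225 203 147 118 113 114]
240 [170 168 170 169 163 140 103 100 104 11
[... 1843 characters left out ...]
), (-0.08, array([118.5, 238.3])), (0.1, array([186.4, 230.9])), (0.2, array([223.3, 226.8])), (0.3, array([259.4, 222.9]))]
0.02 [(-0.115, array([105.3, 240.4])), (-0.1, array([111. , 239.7])), (-0.08, array([118.7, 238.7])), (0.1, array([186.3, 230.3])), (0.2, array([223. , 225.7])), (0.3, array([259.2, 221.2]))]
0.06 [(-0.115, array([105.9, 241.7])), (-0.1, array([111.5, 240.8])), (-0.08, array([119. , 239.6])), (0.1, array([186. , 229.2])), (0.2, array([222.5, 223.5])), (0.3, array([258.7, 217.9]))]
0.08 [(-0.115, array([106.2, 242.3])), (-0.1, array([111.8, 241.3])), (-0.08, array([119.2, 240.1])), (0.1, array([185.8, 228.7])), (0.2, array([222.2, 222.4])), (0.3, array([258.3, 216.3]))]
```

The beam line gives an estimate of about +0.01 rad, which is inside tolerance. I'll nudge the poise 1.5 mm further to centre it better.

Emit:
servo_tool(rows=[[[0,0,0,0.03,0,0,0],[0,0,0,0.03,0,0,0],[0,0,0,0,0,0,0],[0,0,0,0,0,0.035,0],[0,0,0,0,0,0.035,0],[0,0,0,0,0,0.025,0],[0,0,0,0,0,0,0]]])

```text
t: 18.87
tcp_pos: [0.5988, -0.3082, 0.1936]
tool_rot: [1.0, -0.002, -0.005, -0.004]
force: [-0.5, 1.2, -0.6]
finger_gap: 0.501
gripper_force: 0.0
```

Emit:
servo_tool(rows=[[[0,0,0,0,-0.006,0,0],[0,0,0,0,-0.0045,0,0],[0,0,0,0,0,0,0],[0,0,0,0,0,0,0],[0,0,0,0,0.005,0,0],[0,0,0,0,0.005,0,0],[0,0,0,0,0,-0.03,0],[0,0,0,0,0,-0.035,0]]])

```text
t: 19.53
tcp_pos: [0.6008, -0.3101, 0.2627]
tool_rot: [1.0, -0.002, -0.003, -0.002]
force: [0.7, -0.1, 0.3]
finger_gap: 0.504
gripper_force: 0.0
```

Emit:
servo_tool(rows=[[[0,0,0,-0.04,0,-0.03,0],[0,0,0,-0.04,0,0,0],[0,0,0,-0.04,0,0,0],[0,0,-7,0,0,0,0.4],[0,0,-7,0,0,0,0.4],[0,0,-7,0,0,0,0.4],[0,0,-7,0,0,0,0.4],[0,0,-7,0,0,0,0.4]]])

```text
t: 20.2
tcp_pos: [0.4891, -0.3107, 0.2907]
tool_rot: [0.953, 0.302, 0.0, 0.001]
force: [0.1, -0.1, -0.3]
finger_gap: 0.7
gripper_force: 0.0
```

Emit:
servo_tool(rows=[[[0,0,-7,0,0,0,0.4],[0,0,-7,0,0,0,0.4],[0,0,-7,0,0,0,0.4],[0,0,-7,0,0,0,0.4],[0,0,-7,0,0,0,0.4],[0,0,-7,0,0,0,0.4],[0,0,-7,0,0,0,0.4],[0,0,-6,0,0,0,0.4]]])

```text
t: 20.87
tcp_pos: [0.4892, -0.3107, 0.2906]
tool_rot: [0.706, 0.708, -0.0, 0.001]
force: [0.0, -0.3, 0.5]
finger_gap: 0.701
gripper_force: 0.0
```

```bash
python3 -c "
from h import *
s=manip.sense();print(s['tcp_pos'],s['tool_rot'])
b=snap('scene','s5');g=cv2.cvtColor(b,cv2.COLOR_BGR2GRAY)
for c0 in (122,248,257,261): print(c0,g[212:246,c0])
pasties('wrist',.085,name='w9')
snap('top','t2')
"
```

```text
[ 0.48922341 -0.31069375  0.29059026] [ 7.06448256e-01  7.07764355e-01 -1.08669995e-04  6.83940732e-04]
122 [167 153 107  83  81  78  74  76  73  79  79  76  78  79  77  75  77  77
  76  75  75  77 110 177 189 148 108 105 110 114  91  76  77  97]
248 [163 162 163 165 164 164 163 169 184 196 170 123 106 105 120 151 163 164
 163 161 163 162 164 161 164 164 163 168 164 168 166 167 166 166]
257 [ 86  90  91  90  97  97  96  75  43  33  32  41  70  96 105 108 106 109
 111 120 137 153 156 159 158 158 161 164 162 163 166 167 165 163]
261 [ 82  89  81  79  93  79  86  61  38  28  29  40  66  68  90  72  76 100
 100  78  53  42  41  42  44  47  44  44  40  40  46  51  50  56]
px [555. 267.] area 7107.0 at [ 0.739 -0.407  0.085] len 0.164 ang 132.6
px [281. 237.] area 2590.5 at [ 0.451 -0.373  0.085] len 0.093 ang 87.0
px [ 85. 116.] area 223.5 at [ 0.275 -0.253  0.085] len 0.064 ang 68.8
px [277. 127.] area 3425.0 at [ 0.451 -0.262  0.085] len 0.09 ang 92.8
```

The pointer is unchanged at row ~221.6 in the scene image. That brackets zero within about ±0.012 rad, and both pasties are still in the pan. Now to the rack, starting with the pasty at (0.451,-0.262).

Emit:
servo_tool(rows=[[[0,0,0,0.025,-0.019,0,0.6],[0,0,0,0.024,-0.019,0,0.6],[0,0,0,0,0,0.035,0.6],[0,0,0,0,0,0.035,0.6],[0,0,0,0,0,0.035,0.6],[0,0,0,0,0,0.035,0.6],[0,0,0,0,0,0.035,0.6],[0,0,0,0,0,0.021,0.6]]])

```text
t: 21.68
tcp_pos: [0.4504, -0.2601, 0.0913]
tool_rot: [0.709, 0.705, -0.0, -0.002]
force: [-0.5, -0.0, 0.7]
finger_gap: 0.806
gripper_force: 0.0
```

Emit:
servo_tool(rows=[[[0,0,0,0,0,0,0.6],[0,0,0,0,0,0,-1],[0,0,0,0,0,0,-1],[0,0,0,0,0,0,-1],[0,0,0,0,0,0,-1],[0,0,0,0,0,0,-1]]])

```text
t: 22.18
tcp_pos: [0.4524, -0.2615, 0.0956]
tool_rot: [0.708, 0.706, 0.0, 0.002]
force: [0.6, -1.0, 0.9]
finger_gap: 0.463
gripper_force: 42.1
```

Emit:
servo_tool(rows=[[[0,0,0,0,0,-0.02,-1],[0,0,0,0,0,-0.035,-1],[0,0,0,0,0,-0.04,-1],[0,0,0,0,0,-0.04,-1],[0,0,0,0.035,0,0,-1],[0,0,0,0.04,0,0,-1],[0,0,0,0.04,0,0,-1],[0,0,0,0.04,0,0,-1]]])

```text
t: 22.85
tcp_pos: [0.4515, -0.1042, 0.23]
tool_rot: [0.709, 0.705, 0.0, 0.001]
force: [1.5, 0.5, -1.3]
finger_gap: 0.463
gripper_force: 41.9
```

Emit:
servo_tool(rows=[[[0,0,0,0.04,0,0,-1],[0,0,0,0.04,0,0,-1],[0,0,0,0.04,0,0,-1],[0,0,0,0.04,0,0,-1],[0,0,0,0.04,0,0,-1],[0,0,0,0.04,0,0,-1],[0,0,0,0.04,0,0,-1],[0,0,0,0.04,0,0,-1]]])

```text
t: 23.52
tcp_pos: [0.4523, 0.2164, 0.2297]
tool_rot: [0.708, 0.706, 0.0, 0.0]
force: [1.4, -1.0, -1.5]
finger_gap: 0.464
gripper_force: 41.9
```

Emit:
servo_tool(rows=[[[0,0,0,0.035,0.006,0,-1],[0,0,0,0.025,0.006,0,-1],[0,0,0,0,0,0,-1]]])

```text
t: 23.77
tcp_pos: [0.4663, 0.2791, 0.23]
tool_rot: [0.707, 0.708, 0.003, 0.0]
force: [0.5, -0.6, -0.7]
finger_gap: 0.466
gripper_force: 41.9
```

```bash
python3 -c "
from h import *
s=manip.sense();print(s['tcp_pos'],s['finger_gap'],s['gripper_force'],s['tool_rot'])
snap('wrist','w10')"
```

```text
[0.46625915 0.27914383 0.22995558] 0.46637919911864295 41.93112216191366 [7.06687701e-01 7.07519993e-01 2.79717570e-03 3.59419580e-04]
```

View pics/w10.png

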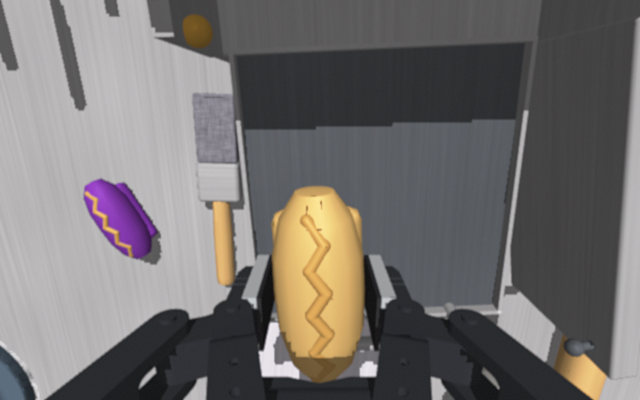

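The pasty is held over the rack. The rack's side lips are at cols ~240 and ~520, its front lip at row ~310, and the oven front edge at row ~47.

```bash
python3 -c "
from h import *
for n,p,z in (('L',(241,130),.109),('L2',(260,300),.109),('R',(527,115),.109),('R2',(500,308),.109),('front',(420,309),.109),('mouth top L',(233,55),.172),('mouth top R',(535,42),.172)): print(n,ray('wrist',p,z))
"
```

```text
L [0.41196475 0.33073414 0.109     ]
L2 [0.41824959 0.1959845  0.109     ]
R [0.60775252 0.34078223 0.109     ]
R2 [0.6133991  0.18816956 0.109     ]
front [0.54820665 0.18733842 0.109     ]
mouth top L [0.42411469 0.37224267 0.172     ]
mouth top R [0.56854397 0.378043   0.172     ]
```

Emit:
servo_tool(rows=[[[0,0,0,0.006,0,0.03,-1],[0,0,0,0,0,0.03,-1],[0,0,0,0,0,0.03,-1],[0,0,0,0,0,0.006,-1],[0,0,0,0,0,0.003,-1],[0,0,0,0,0,0.002,-1],[0,0,0,0,0,0,-1]]])

```text
t: 24.4
tcp_pos: [0.466, 0.2801, 0.1292]
tool_rot: [0.708, 0.706, 0.001, 0.0]
force: [0.7, 0.5, -0.5]
finger_gap: 0.469
gripper_force: 41.9
```

Emit:
servo_tool(rows=[[[0,0,0,0,0,0.002,-1],[0,0,0,0,0,0,-1],[0,0,0,0,0,0,0.4],[0,0,0,0,0,0,0.4],[0,0,0,0,0,0,0.4],[0,0,0,0,0,-0.025,0.4],[0,0,0,0,0,-0.04,0.4],[0,0,0,0,0,-0.04,0.4]]])

```text
t: 25.07
tcp_pos: [0.4642, 0.28, 0.2311]
tool_rot: [0.708, 0.706, -0.002, -0.001]
force: [2.3, -0.2, -0.2]
finger_gap: 0.699
gripper_force: 0.0
```

Emit:
servo_tool(rows=[[[0,0,0,0,0,0,0.4],[0,0,0,-0.04,0,0,0.4],[0,0,0,-0.04,0,0,0.4],[0,0,0,-0.04,0,0,0.4],[0,0,0,-0.04,0,0,0.4],[0,0,0,-0.04,0,0,0.4],[0,0,0,-0.04,0,0,0.4],[0,0,0,-0.04,0,0,0.4]]])

```text
t: 25.73
tcp_pos: [0.4641, -0.0014, 0.2312]
tool_rot: [0.708, 0.706, 0.0, 0.0]
force: [0.4, 0.4, 0.4]
finger_gap: 0.698
gripper_force: 0.0
```

```bash
python3 -c "
from h import *
s=manip.sense();print(s['tcp_pos'],s['finger_gap'],s['tool_rot'])
pasties('top',.119,name='t3')
pasties('wrist',.1,name='w11')"
```

```text
[ 0.46405328 -0.00142575  0.23123004] 0.6978565176660007 [7.08132511e-01 7.06079318e-01 3.18514815e-04 4.91840699e-04]
px [ 89. 384.] area 1198.0 at [0.046 0.64  0.119] len 0.11 ang 90.4
px [132. 370.] area 141.5 at [0.081 0.531 0.119] len 0.079 ang 117.7
px [ 26. 364.] area 3484.0 at [0.093 0.805 0.119] len 0.229 ang 6.5
px [ 28. 283.] area 901.5 at [0.297 0.822 0.119] len 0.134 ang 90.5
px [267. 259.] area 156.5 at [0.369 0.192 0.119] len 0.086 ang 90.6
px [472. 231.] area 319.0 at [ 0.449 -0.365  0.119] len 0.085 ang 90.6
px [ 27. 221.] area 311.5 at [0.462 0.845 0.119] len 0.15 ang 90.6
px [237. 222.] area 383.0 at [0.467 0.278 0.119] len 0.09 ang 90.6
px [473. 143.] area 484.5 at [ 0.697 -0.378  0.119] len 0.078 ang 122.5
px [313. 125.] area 1319.0 at [0.742 0.073 0.119] len 0.365 ang 88.4
px [622. 200.] area 2899.5 at [ 0.699 -0.011  0.1  ] len 0.172 ang 94.2
```

First pasty is on the rack at (0.467,0.278). Back for the second.

Emit:
servo_tool(rows=[[[0,0,0,-0.04,-0.006,0,0.6],[0,0,0,-0.04,-0.006,0,0.6],[0,0,0,-0.04,-0.002,0,0.6],[0,0,0,-0.04,0,0,0.6],[0,0,0,-0.04,0,0,0.6],[0,0,0,-0.04,0,0,0.6],[0,0,0,-0.04,0,0,0.6],[0,0,0,-0.04,0,0,0.6]]])

```text
t: 26.5
tcp_pos: [0.4493, -0.3208, 0.231]
tool_rot: [0.708, 0.706, 0.0, 0.0]
force: [0.6, 0.3, -0.1]
finger_gap: 0.798
gripper_force: 0.0
```

Emit:
servo_tool(rows=[[[0,0,0,-0.04,0,0,0.6],[0,0,0,-0.01,0,0,0.6],[0,0,0,0,0,0,0.6]]])

```text
t: 26.75
tcp_pos: [0.4495, -0.3727, 0.2308]
tool_rot: [0.709, 0.705, -0.0, 0.001]
force: [0.8, 0.1, 0.8]
finger_gap: 0.806
gripper_force: 0.0
```

```bash
python3 -c "
from h import *
s=manip.sense();print(s['tcp_pos'],s['finger_gap'],s['tool_rot'])
pasties('wrist',.094,name='w12')"
```

```text
[ 0.44950704 -0.37267491  0.23083374] 0.8056879304543461 [ 7.09396677e-01  7.04808368e-01 -1.68720894e-04  1.22131073e-03]
px [559. 299.] area 135.0 at [ 0.657 -0.465  0.094] len 0.018 ang 101.5
px [535. 299.] area 103.5 at [ 0.636 -0.465  0.094] len 0.018 ang 100.4
px [498. 298.] area 134.0 at [ 0.604 -0.464  0.094] len 0.018 ang 98.5
px [626. 196.] area 1185.5 at [ 0.69  -0.373  0.094] len 0.065 ang 104.4
px [537. 160.] area 276.0 at [ 0.615 -0.344  0.094] len 0.021 ang 68.4
px [319. 198.] area 4482.0 at [ 0.45  -0.373  0.094] len 0.091 ang 89.7
px [70. 47.] area 364.0 at [ 0.28  -0.263  0.094] len 0.06 ang 68.9
```

Emit:
servo_tool(rows=[[[0,0,0,0,0,0.035,0.6],[0,0,0,0,0,0.035,0.6],[0,0,0,0,0,0.035,0.6],[0,0,0,0,0,0.027,0.6],[0,0,0,0,0,0,0.6],[0,0,0,0,0,0,-1],[0,0,0,0,0,0,-1],[0,0,0,0,0,0,-1]]])

```text
t: 27.47
tcp_pos: [0.4503, -0.3699, 0.1013]
tool_rot: [0.708, 0.706, -0.0, 0.002]
force: [-0.2, 0.4, -0.8]
finger_gap: 0.468
gripper_force: 43.2
```

Emit:
servo_tool(rows=[[[0,0,0,0,0,0,-1],[0,0,0,0,0,0,-1],[0,0,0,0,0,0,-1],[0,0,0,0,0,-0.02,-1],[0,0,0,0,0,-0.035,-1],[0,0,0,0,0,-0.04,-1],[0,0,0,0,0,-0.035,-1],[0,0,0,0.03,0,0,-1]]])

```text
t: 28.13
tcp_pos: [0.4532, -0.3485, 0.2372]
tool_rot: [0.709, 0.705, -0.002, 0.011]
force: [1.6, -0.1, -1.0]
finger_gap: 0.465
gripper_force: 43.4
```

Emit:
servo_tool(rows=[[[0,0,0,0.04,0,0,-1],[0,0,0,0.04,0,0,-1],[0,0,0,0.04,0,0,-1],[0,0,0,0.04,0,0,-1],[0,0,0,0.04,0,0,-1],[0,0,0,0.04,0,0,-1],[0,0,0,0.04,0,0,-1],[0,0,0,0.04,0,0,-1]]])

```text
t: 28.8
tcp_pos: [0.4495, -0.018, 0.2293]
tool_rot: [0.709, 0.706, -0.0, 0.0]
force: [1.1, -0.3, -1.4]
finger_gap: 0.465
gripper_force: 43.3
```

Emit:
servo_tool(rows=[[[0,0,0,0.038,0.014,0,-1],[0,0,0,0.038,0.014,0,-1],[0,0,0,0.038,0.014,0,-1],[0,0,0,0.038,0.014,0,-1],[0,0,0,0.038,0.014,0,-1],[0,0,0,0.036,0.014,0,-1],[0,0,0,0.036,0.014,0,-1],[0,0,0,0.036,0.01,0,-1]]])

```text
t: 29.47
tcp_pos: [0.5599, 0.2797, 0.2291]
tool_rot: [0.708, 0.706, 0.0, 0.0]
force: [0.1, 0.3, -1.3]
finger_gap: 0.461
gripper_force: 43.3
```

Emit:
servo_tool(rows=[[[0,0,0,0.003,-0.003,0.03,-1],[0,0,0,0,0,0.03,-1],[0,0,0,0,0,0.03,-1],[0,0,0,0,0,0.005,-1],[0,0,0,0,0,0.004,-1],[0,0,0,0,0,0.003,-1],[0,0,0,0,0,0,-1],[0,0,0,0,0,0,-1]]])

```text
t: 30.13
tcp_pos: [0.5574, 0.2811, 0.1288]
tool_rot: [0.708, 0.706, 0.001, 0.001]
force: [0.5, 0.4, -1.6]
finger_gap: 0.457
gripper_force: 43.2
```

Emit:
servo_tool(rows=[[[0,0,0,0,0,0,0.4],[0,0,0,0,0,0,0.4],[0,0,0,0,0,0,0.4],[0,0,0,0,0,-0.025,0.4],[0,0,0,0,0,-0.04,0.4],[0,0,0,0,0,-0.04,-1],[0,0,0,-0.04,0,0,-1],[0,0,0,-0.04,0,0,-1]]])

```text
t: 30.8
tcp_pos: [0.5581, 0.2024, 0.2362]
tool_rot: [0.707, 0.708, 0.004, 0.003]
force: [0.3, -0.3, -1.0]
finger_gap: 0.28
gripper_force: 0.0
```

Emit:
servo_tool(rows=[[[0,0,0,-0.04,0,0,-1],[0,0,0,-0.04,0,0,-1],[0,0,0,0,-0.04,0,-1],[0,0,0,0,-0.01,0,-1],[0,0,0,0,0,0,-1]]])

```text
t: 31.22
tcp_pos: [0.502, 0.1207, 0.2321]
tool_rot: [0.709, 0.705, -0.001, -0.001]
force: [-0.5, -0.1, 1.4]
finger_gap: -0.002
gripper_force: 0.0
```

```bash
python3 -c "
from h import *
s=manip.sense();print(s['tcp_pos'],s['finger_gap'],s['tool_rot'])
im=pasties('top',.119,name='t4')
a=pasties('wrist',.119,name='w13')
o=np.zeros((580,800,3),np.uint8);o[:300,:640]=a[:300];o[300:,:400]=cv2.resize(im[110:250,180:380],(400,280),interpolation=cv2.INTER_CUBIC)
b=snap('scene');o[300:,400:]=cv2.resize(b[150:290,240:440],(400,280),interpolation=cv2.INTER_CUBIC)
cv2.imwrite('pics/m2.png',o)"
```

```text
[0.50198137 0.12067705 0.23210604] -0.0017329427980404273 [ 0.70874011  0.70546683 -0.00133061 -0.00149581]
px [ 89. 379.] area 774.5 at [0.058 0.641 0.119] len 0.11 ang 90.4
px [140. 378.] area 823.0 at [0.063 0.51  0.119] len 0.108 ang 90.4
px [ 25. 364.] area 3428.0 at [0.094 0.806 0.119] len 0.229 ang 6.5
px [ 28. 283.] area 901.5 at [0.297 0.822 0.119] len 0.134 ang 90.5
px [ 26. 221.] area 310.0 at [0.462 0.846 0.119] len 0.15 ang 90.6
px [228. 222.] area 148.5 at [0.467 0.303 0.119] len 0.038 ang 2.5
px [232. 189.] area 196.5 at [0.558 0.296 0.119] len 0.049 ang 90.7
px [473. 143.] area 482.5 at [ 0.697 -0.378  0.119] len 0.078 ang 122.5
px [313. 125.] area 1319.0 at [0.742 0.073 0.119] len 0.365 ang 88.4
px [583. 232.] area 11211.5 at [0.699 0.101 0.119] len 0.214 ang 86.1
px [170.  83.] area 2165.5 at [0.409 0.206 0.119] len 0.068 ang 88.7
px [32. 50.] area 378.0 at [0.326 0.226 0.119] len 0.055 ang 115.7
px [400.  16.] area 1876.0 at [0.555 0.244 0.119] len 0.04 ang 179.8
px [259.  15.] area 1664.0 at [0.469 0.245 0.119] len 0.039 ang 179.8
```

View pics/m2.png

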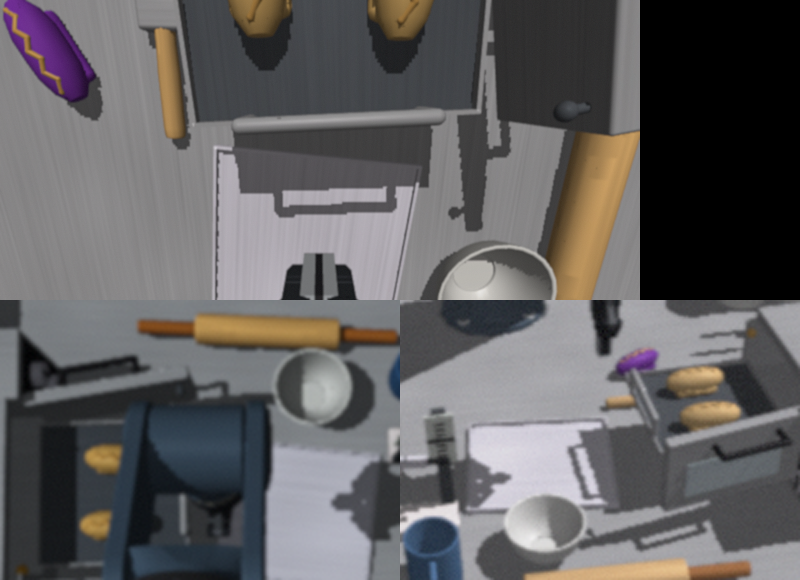

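Both pasties lie flat on the rack. The bar runs from wrist px (235,125) to (443,115).

```bash
python3 -c "
from h import *
for p in ((235,125),(443,115),(340,120)): print(ray('wrist',p,.14))
# door, seen from wrist
for p in ((612,132),(640,130)): print('door',ray('wrist',p,.1705))
"
```

```text
[0.45668009 0.18137696 0.14      ]
[0.58279418 0.18686165 0.14      ]
[0.52053627 0.18412563 0.14      ]
door [0.66235518 0.17959448 0.1705    ]
door [0.67690849 0.18058156 0.1705    ]
```

Emit:
servo_tool(rows=[[[0,0,0,0,0.018,0.02,-1],[0,0,0,0,0,0.03,-1],[0,0,0,0,0,0.03,-1],[0,0,0,0,0,0,-1],[0,0,0,0.02,0,0,-1],[0,0,0,0.015,0,0,-1],[0,0,0,0.01,0,0,-1],[0,0,0,0.01,0,0,-1]]])

```text
t: 32.03
tcp_pos: [0.5249, 0.1769, 0.153]
tool_rot: [0.708, 0.707, 0.0, 0.001]
force: [-0.2, -2.8, -0.5]
finger_gap: 0.001
gripper_force: 1.1
```

Emit:
servo_tool(rows=[[[0,0,0,0.015,-0.001,0,-1],[0,0,0,0.015,-0.001,0,-1],[0,0,0,0.015,0,0,-1],[0,0,0,0.015,-0.001,0,-1],[0,0,0,0.015,-0.001,0,-1],[0,0,0,0.015,0,0,-1],[0,0,0,0.015,-0.001,0,-1],[0,0,0,0.015,-0.001,0,-1]]])

```text
t: 32.7
tcp_pos: [0.5194, 0.2969, 0.153]
tool_rot: [0.708, 0.706, 0.001, 0.001]
force: [2.6, -2.5, -0.7]
finger_gap: -0.005
gripper_force: 1.3
```

Emit:
servo_tool(rows=[[[0,0,0,0.015,-0.001,0,-1],[0,0,0,0.015,0,0,-1],[0,0,0,0.015,-0.001,0,-1],[0,0,0,0.015,-0.001,0,-1],[0,0,0,0.015,0,0,-1],[0,0,0,0.008,-0.001,0,-1],[0,0,0,0.004,0,0,-1],[0,0,0,0,0,0,-1]]])

```text
t: 33.37
tcp_pos: [0.514, 0.3821, 0.1519]
tool_rot: [0.707, 0.707, -0.002, 0.001]
force: [1.0, -6.7, 4.0]
finger_gap: -0.0
gripper_force: 3.3
```

Emit:
servo_tool(rows=[[[0,0,0,0.003,0,0,-1],[0,0,0,0.003,0,0,-1],[0,0,0,0,0,0,-1]]])

```text
t: 33.62
tcp_pos: [0.514, 0.3826, 0.1519]
tool_rot: [0.707, 0.707, -0.007, 0.004]
force: [1.2, -20.1, 8.1]
finger_gap: 0.001
gripper_force: 10.0
```

Hard stop reached (20 N). Back off and look.

Emit:
servo_tool(rows=[[[0,0,0,-0.01,0,0,-1],[0,0,0,-0.02,0,0,-1],[0,0,0,-0.04,0,0,-1],[0,0,0,-0.04,0,-0.02,-1],[0,0,0,-0.04,0,-0.03,-1],[0,0,0,-0.04,0,-0.03,-1],[0,0,0,-0.04,0,0,-1],[0,0,0,0,0,0,-1]]])

```text
t: 34.28
tcp_pos: [0.5145, 0.1705, 0.222]
tool_rot: [0.71, 0.704, 0.0, 0.001]
force: [-0.5, 0.4, -0.3]
finger_gap: -0.002
gripper_force: 0.0
```

```bash
python3 -c "
from h import *
s=manip.sense();print(s['tcp_pos'],s['force'],s['tool_rot'])
im=snap('top','t5');a=snap('wrist','w14')
o=np.zeros((580,800,3),np.uint8);o[:300,:640]=a[:300];o[300:,:400]=cv2.resize(im[110:250,150:350],(400,280),interpolation=cv2.INTER_CUBIC)
b=snap('scene','s6');o[300:,400:]=cv2.resize(b[150:290,300:500],(400,280),interpolation=cv2.INTER_CUBIC)
cv2.imwrite('pics/m3.png',o)"
```

```text
[0.5144736  0.1705194  0.22202981] [-0.52210924  0.40101277 -0.34429516] [7.10221329e-01 7.03977584e-01 2.38216393e-04 1.08067112e-03]
```

View pics/m3.png

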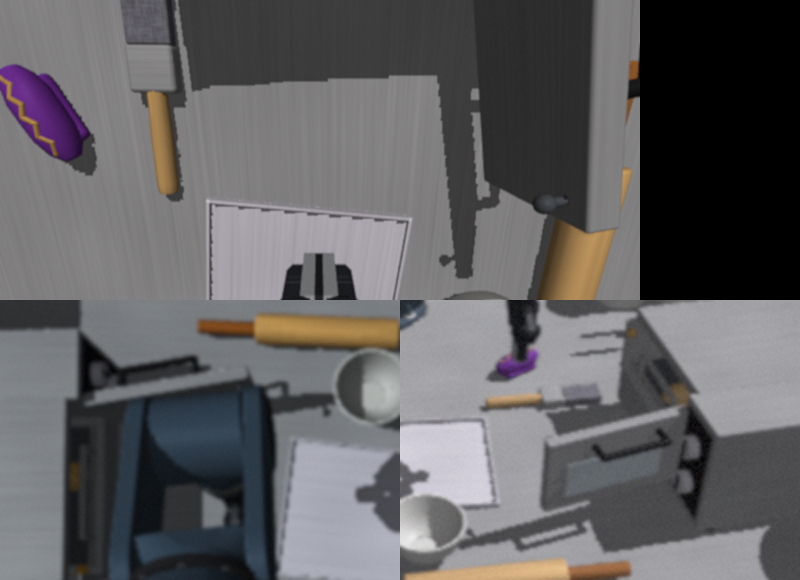

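```bash
python3 -c "
from h import *
im=cv2.imread('pics/t5.png');g=cv2.cvtColor(im,cv2.COLOR_BGR2GRAY)
for y in (.38,.39,.40,.41): print('bar at',y,proj('top',(.511,y,.14)),proj('scene',(.511,y,.14)))
for r in (190,197,204,210,216): print(r,g[r,180:222])
print('hinge/front: ',[ (y,proj('top',(.39,y,.192)).round(1),proj('top',(.40,y,.17)).round(1)) for y in (.39,.40,.41)])
for r in (235,240): print(r,g[r,170:222])
"
```

```text
bar at 0.38 [197.51847141 204.36088598] [424.36694645 189.33067056]
bar at 0.39 [193.77595952 204.31764372] [427.493853   189.00025106]
bar at 0.4 [190.03265022 204.27439225] [430.61589631 188.67034547]
bar at 0.41 [186.28854325 204.23113155] [433.73308773 188.34095257]
190 [127 108  77  47  33  30  30  29  29  36  44  47  44  35  31  36  40  43
  47  51  51  47  40  38  36  32  33  35  39  47  53  55  55  57  55  55
  56  52  42  28  20  17]
197 [126 106  71  43  42  48  53  51  49  49  46  48  46  42  39  40  41  43
  49  52  51  48  42  36  34  35  34  36  40  49  55  56  54  55  54  55
  56  46  33  22  18  18]
204 [128 107  70  42  38  40  42  44  44  46  46  47  42  36  33  37  41  45
  51  52  51  48  41  37  35  34  34  38  48  55  55  55  54  56  54  54
  49  38  25  19  18  17]
210 [125 101  66  39  30  24  22  23  28  39  48  48  43  36  33  37  40  45
  50  53  51  47  40  35  35  36  39  46  53  56  56  56  55  56  55  53
  42  30  19  18  17  18]
216 [126 101  65  37  28  26  23  22  28  38  44  48  45  35  36  40  39  44
  51  52  50  46  39  35  36  39  45  53  54  54  56  55  56  56  55  47
  35  22  17  19  16  19]
hinge/front:  [(0.39, array([184.1, 249.9]), array([187.4, 245.9])), (0.4, array([180. , 249.9]), array([183.5, 245.9])), (0.41, array([176. , 249.8]), array([179.6, 245.9]))]
235 [138 138 139 137 138 135 137 136 136 133 121  91  54  35  27  23  22  23
  22  24  22  24  23  27  36  42  43  45  50  50  49  41  37  38  48  56
  59  57  58  57  59  58  57  53  39  25  20  22  37  52  66  72]
240 [140 140 139 139 138 139 139 138 138 134 119  86  54  35  29  24  22  21
  23  23  24  21  22  27  37  42  42  45  49  51  48  43  38  42  56  64
  65  63  63  63  65  65  61  55  40  25  20  20  22  29  42  56]
```

Emit:
servo_tool(rows=[[[0,0,0,0.03,0,-0.03,-1],[0,0,0,0.04,0,-0.02,-1],[0,0,0,0.04,0,0,-1],[0,0,0,0,0,0,-1]]])

```text
t: 34.77
tcp_pos: [0.5138, 0.2904, 0.2697]
tool_rot: [0.706, 0.709, 0.003, -0.001]
force: [-0.1, -0.2, -0.8]
finger_gap: -0.0
gripper_force: 0.0
```

```bash
python3 -c "
from h import *
s=manip.sense();print(s['tcp_pos'])
a=snap('wrist','w15')
for y in (.38,.39,.40,.41): print('bar at',y,proj('wrist',(.511,y,.14)))"
```

```text
[0.5138281  0.2904029  0.26973954]
bar at 0.38 [316.07778239  70.87081746]
bar at 0.39 [316.09963165  54.91589077]
bar at 0.4 [316.12205259  38.54351145]
bar at 0.41 [316.14506794  21.73707868]
```

View pics/w15.png

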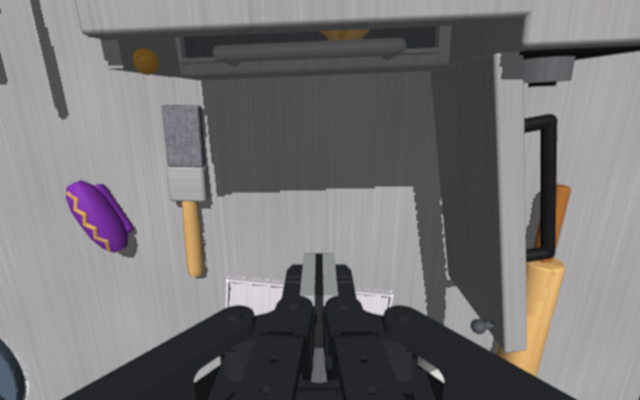

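```bash
python3 -c "
from h import *
np.set_printoptions(precision=3,suppress=True)
for n,p,z in (('bar',(310,50),.14),('cornL',(82,35),.192),('cornR',(527,12),.192),('edgeL lower',(110,68),.192),('sillL',(205,78),.082),('sillR',(430,67),.082),('sillLtop',(185,64),.082),('sillRtop',(445,52),.082),('rackfrontlip',(300,60),.109),('pasty',(345,40),.119)): print(n,ray('wrist',p,z))
a=cv2.imread('pics/w15.png');cv2.imwrite('pics/w15c.png',cv2.resize(a[0:110,70:560],(800,180),interpolation=cv2.INTER_CUBIC)*1)
c=cv2.resize(a[0:95,150:470],(800,238),interpolation=cv2.INTER_CUBIC);cv2.imwrite('pics/w15c.png',np.clip(c.astype(float)*2,0,255).astype(np.uint8))
"
```

```text
bar [0.507 0.393 0.14 ]
cornL [0.389 0.394 0.192]
cornR [0.62  0.406 0.192]
edgeL lower [0.401 0.378 0.192]
sillL [0.417 0.378 0.082]
sillR [0.606 0.387 0.082]
sillLtop [0.402 0.388 0.082]
sillRtop [0.617 0.398 0.082]
rackfrontlip [0.499 0.39  0.109]
pasty [0.532 0.402 0.119]
```

View pics/w15c.png

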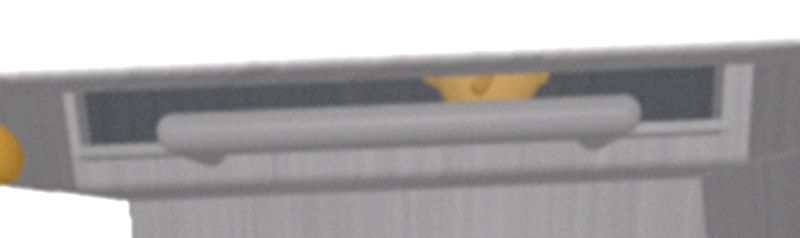

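The rack bar reads y≈0.393 against an expected home of ~0.394, so the rack is home. I'm past the 14-view limit for pictures, so from here I'll use numbers only. A pasty shows just behind the bar, so I'll tilt the wrist camera into the mouth and locate both by colour.

Emit:
servo_tool(rows=[[[0,0,0,-0.04,0,0,-1],[0,0,0,-0.04,0,0,-1],[0,0,0,-0.04,0,0,-1],[0,0,0,-0.03,0,0,-1],[0,7,0,0,0,0,-1],[0,7,0,0,0,0,-1],[0,7,0,0,0,0,-1],[0,7,0,0,0,0,-1]]])

```text
t: 35.48
tcp_pos: [0.5135, 0.1324, 0.2689]
tool_rot: [0.686, 0.685, 0.174, -0.173]
force: [-1.0, 0.7, -0.9]
finger_gap: 0.004
gripper_force: 0.0
```

Emit:
servo_tool(rows=[[[0,7,0,0,0,0,-1],[0,7,0,0,0,0,-1],[0,7,0,0,0,0,-1],[0,7,0,0,0,0,-1],[0,0,0,0,0,0,-1]]])

```text
t: 35.9
tcp_pos: [0.5131, 0.1303, 0.2652]
tool_rot: [0.627, 0.62, 0.332, -0.335]
force: [-0.5, 0.1, -0.8]
finger_gap: 0.002
gripper_force: 0.0
```

```bash
python3 -c "
from h import *
np.set_printoptions(precision=3,suppress=True)
s=manip.sense();print(s['tcp_pos'],s['tool_rot'])
T=np.array(manip.camera_info('wrist')['camera_from_world']);print('cam',-T[:3,:3].T@T[:3,3],'fwd',T[2,:3])
for P in ((.511,.393,.14),(.46,.49,.119),(.55,.49,.119),(.511,.385,.172)): print(P,proj('wrist',P))
a=pasties('wrist',.119,name='w16')
"
```

```text
[0.513 0.13  0.265] [ 0.627  0.62   0.332 -0.335]
cam [0.514 0.071 0.398] fwd [-0.001  0.624 -0.781]
(0.511, 0.393, 0.14) [315.874 126.087]
(0.46, 0.49, 0.119) [278.934  93.631]
(0.55, 0.49, 0.119) [344.133  92.923]
(0.511, 0.385, 0.172) [315.497 106.998]
px [192. 308.] area 665.0 at [0.407 0.185 0.119] len 0.043 ang 87.7
px [ 95. 298.] area 186.5 at [0.322 0.194 0.119] len 0.058 ang 118.1
px [578. 350.] area 4903.0 at [0.711 0.148 0.119] len 0.115 ang 91.5
px [333. 134.] area 323.5 at [0.532 0.404 0.119] len 0.037 ang 179.1
px [220. 121.] area 139.5 at [0.388 0.432 0.119] len 0.029 ang 99.6
px [278. 107.] area 514.0 at [0.461 0.458 0.119] len 0.037 ang 179.0
px [333. 108.] area 586.0 at [0.533 0.457 0.119] len 0.04 ang 179.0
px [ 9. 76.] area 621.0 at [0.058 0.543 0.119] len 0.123 ang 118.6
px [197.  45.] area 197.5 at [0.317 0.629 0.119] len 0.044 ang 178.7
px [23. 26.] area 1604.0 at [-0.006  0.704  0.119] len 0.093 ang 178.6
px [126.  15.] area 92.0 at [0.162 0.745 0.119] len 0.157 ang 118.7
px [102.  15.] area 181.5 at [0.119 0.744 0.119] len 0.173 ang 123.1
```

```bash
python3 -c "
from h import *
np.set_printoptions(precision=3,suppress=True)
im=cv2.imread('pics/w16.png');h=cv2.cvtColor(im,cv2.COLOR_BGR2HSV)
m=cv2.inRange(h,(8,80,40),(28,255,255))
for c in (270,278,286,325,333,341):
    r=np.flatnonzero(m[90:170,c])+90; print(c,r)
    print([ (v,ray('wrist',(c,v),.11)[1].round(3),ray('wrist',(c,v),.119)[1].round(3)) for v in (r.max(),)])
for r in (100,104,108,112,116,136):
    x=np.flatnonzero(m[r,240:400])+240; print(r,x.min() if len(x) else 0,x.max() if len(x) else 0,len(x))
"
```

```text
270 [ 98  99 100 101 102 103 104 105 106 107 108 109 110 111 112 113 114 115
 116 117]
[(np.int64(117), np.float64(0.45), np.float64(0.438))]
278 [ 98  99 100 101 102 103 104 105 106 107 108 109 110 111 112 113 114 115
 116 117]
[(np.int64(117), np.float64(0.45), np.float64(0.438))]
286 [ 98  99 100 101 102 103 104 105 106 107 108 109 110 111 112 113 114 115
 116 117]
[(np.int64(117), np.float64(0.45), np.float64(0.438))]
325 [ 96  97  98  99 100 101 102 103 104 105 106 107 108 109 110 111 112 113
 114 115 116 117 118 128 129 130 131 132 133 134 135 136 137 138 139]
[(np.int64(139), np.float64(0.405), np.float64(0.395))]
333 [ 96  97  98  99 100 101 102 103 104 105 106 107 108 109 110 111 112 113
 114 115 116 117 118 128 129 130 131 132 133 134 135 136 137 138 139 140
 141]
[(np.int64(141), np.float64(0.402), np.float64(0.391))]
341 [ 96  97  98  99 100 101 102 103 104 105 106 107 108 109 110 111 112 113
 114 115 116 117 118 128 129 130 131 132 133 134 135 136 137 138 139]
[(np.int64(139), np.float64(0.405), np.float64(0.395))]
100 263 345 56
104 264 347 58
108 264 347 59
112 263 348 61
116 265 348 57
136 318 348 31
```

Both pasties are inside limits: centres at about x 0.461 and 0.533, end-on, with y≈0.44–0.48 against a rack middle of ≈0.497. Next I'll work out the door path.

Emit:
servo_tool(rows=[[[0,-7,0,0,0,0,-1],[0,-7,0,0,0,0,-1],[0,-7,0,0,0,0,-1],[0,-7,0,0,0,0,-1],[0,-7,0,0,0,0,-1],[0,-7,0,0,0,0,-1],[0,-7,0,0,0,0,-1],[0,-7,0,0,0,0,-1]]])

```text
t: 36.62
tcp_pos: [0.5141, 0.1333, 0.2714]
tool_rot: [0.708, 0.706, 0.0, 0.005]
force: [-1.0, 0.0, -1.1]
finger_gap: 0.001
gripper_force: 0.0
```

```bash
cat > door.py <<'E'
from h import *
H=np.array([.62,.387]);e=np.array([-.999,-.043]);f=np.array([.043,-.999])
def P(al,L=.195,extra=0):
    d=np.cos(al)*e+np.sin(al)*f;n=np.cos(al)*f-np.sin(al)*e
    return H+L*d+(.018+.0145*abs(n[0])+.011*abs(n[1])+extra)*n
E
python3 -c "
from door import *
np.set_printoptions(precision=3,suppress=True)
s=manip.sense();print(s['tcp_pos'],s['tool_rot'])
print('start',P(1.75,extra=.03))
A=np.linspace(1.75,-.02,25);p=None
for a in A:
    q=P(a); print(round(a,2),q,'' if p is None else ('tx %.3f ty %.3f'%(q[1]-p[1],q[0]-p[0])));p=q
"
```

```text
[0.514 0.133 0.271] [0.708 0.706 0.    0.005]
start [0.726 0.211]
1.75 [0.697 0.204] 
1.68 [0.682 0.199] tx -0.005 ty -0.014
1.6 [0.668 0.195] tx -0.004 ty -0.015
1.53 [0.653 0.192] tx -0.003 ty -0.015
1.46 [0.639 0.19 ] tx -0.002 ty -0.014
1.38 [0.625 0.189] tx -0.001 ty -0.014
1.31 [0.611 0.189] tx 0.000 ty -0.014
1.23 [0.597 0.19 ] tx 0.001 ty -0.014
1.16 [0.583 0.192] tx 0.002 ty -0.014
1.09 [0.569 0.195] tx 0.003 ty -0.014
1.01 [0.555 0.2  ] tx 0.004 ty -0.014
0.94 [0.542 0.205] tx 0.005 ty -0.014
0.86 [0.529 0.211] tx 0.006 ty -0.013
0.79 [0.516 0.218] tx 0.007 ty -0.013
0.72 [0.504 0.227] tx 0.008 ty -0.012
0.64 [0.492 0.236] tx 0.009 ty -0.012
0.57 [0.481 0.246] tx 0.010 ty -0.011
0.5 [0.471 0.257] tx 0.011 ty -0.010
0.42 [0.461 0.269] tx 0.012 ty -0.009
0.35 [0.453 0.281] tx 0.013 ty -0.009
0.28 [0.445 0.295] tx 0.013 ty -0.008
0.2 [0.439 0.309] tx 0.014 ty -0.007
0.13 [0.433 0.323] tx 0.014 ty -0.005
0.05 [0.429 0.338] tx 0.015 ty -0.004
-0.02 [0.426 0.353] tx 0.015 ty -0.003
```

Emit:
servo_tool(rows=[[[0,0,0,0.0125,0.036,0,-1],[0,0,0,0.0125,0.036,0,-1],[0,0,0,0.0125,0.036,0,-1],[0,0,0,0.0125,0.036,0,-1],[0,0,0,0.0125,0.036,0,-1],[0,0,0,0.0125,0.036,0,-1],[0,0,0,0,0,0,-1],[0,0,0,0,0,0,-1]]])

```text
t: 37.28
tcp_pos: [0.7304, 0.2086, 0.2681]
tool_rot: [0.708, 0.707, 0.0, 0.001]
force: [-0.4, 0.6, 0.2]
finger_gap: 0.001
gripper_force: 0.0
```

Emit:
servo_tool(rows=[[[0,0,0,0,0,0.03,-1],[0,0,0,0,0,0.03,-1],[0,0,0,0,0,0.03,-1],[0,0,0,0,0,0.016,-1],[0,0,0,0,0,0,-1]]])

```text
t: 37.7
tcp_pos: [0.725, 0.2066, 0.1586]
tool_rot: [0.708, 0.706, -0.004, -0.003]
force: [-1.0, -1.4, -0.9]
finger_gap: -0.001
gripper_force: 0.0
```

Emit:
servo_tool(rows=[[[0,0,0,-0.002,-0.015,0,-1],[0,0,0,-0.002,-0.015,0,-1],[0,0,0,-0.005,-0.014,0,-1],[0,0,0,-0.004,-0.015,0,-1],[0,0,0,-0.003,-0.015,0,-1],[0,0,0,-0.002,-0.014,0,-1],[0,0,0,-0.001,-0.014,0,-1],[0,0,0,0,-0.014,0,-1]]])

```text
t: 38.37
tcp_pos: [0.6135, 0.188, 0.166]
tool_rot: [0.708, 0.706, 0.002, 0.002]
force: [0.3, -0.1, -0.7]
finger_gap: 0.001
gripper_force: 0.2
```

Emit:
servo_tool(rows=[[[0,0,0,0.001,-0.014,0,-1],[0,0,0,0.002,-0.014,0,-1],[0,0,0,0.003,-0.014,0,-1],[0,0,0,0.004,-0.014,0,-1],[0,0,0,0.005,-0.014,0,-1],[0,0,0,0.006,-0.013,0,-1],[0,0,0,0.007,-0.013,0,-1],[0,0,0,0.008,-0.012,0,-1]]])

```text
t: 39.03
tcp_pos: [0.5053, 0.2247, 0.1649]
tool_rot: [0.708, 0.706, 0.001, 0.001]
force: [0.3, -0.5, 0.3]
finger_gap: 0.0
gripper_force: 0.2
```

Emit:
servo_tool(rows=[[[0,0,0,0.009,-0.012,0,-1],[0,0,0,0.01,-0.011,0,-1],[0,0,0,0.011,-0.01,0,-1],[0,0,0,0.012,-0.009,0,-1],[0,0,0,0.013,-0.009,0,-1],[0,0,0,0.013,-0.008,0,-1],[0,0,0,0.014,-0.007,0,-1],[0,0,0,0.014,-0.005,0,-1]]])

```text
t: 39.7
tcp_pos: [0.4337, 0.3214, 0.1627]
tool_rot: [0.708, 0.706, -0.0, -0.0]
force: [-0.3, -1.3, 0.4]
finger_gap: -0.001
gripper_force: 0.2
```

Emit:
servo_tool(rows=[[[0,0,0,0.005,-0.001,0,-1],[0,0,0,0.005,-0.001,0,-1],[0,0,0,0.005,-0.001,0,-1],[0,0,0,0,0,0,-1]]])

```text
t: 40.03
tcp_pos: [0.4323, 0.3359, 0.1627]
tool_rot: [0.708, 0.706, 0.0, -0.0]
force: [-0.3, -0.4, 0.1]
finger_gap: 0.0
gripper_force: 0.0
```

Emit:
servo_tool(rows=[[[0,0,0,0.004,0,0,-1],[0,0,0,0.004,0,0,-1],[0,0,0,0.004,0,0,-1],[0,0,0,0,0,0,-1]]])

```text
t: 40.37
tcp_pos: [0.4314, 0.3442, 0.1625]
tool_rot: [0.708, 0.706, -0.004, 0.001]
force: [-2.7, -3.5, 1.4]
finger_gap: -0.0
gripper_force: 2.2
```

```bash
python3 -c "
from h import *
s=manip.sense();print(s['tcp_pos'],s['force'])
b=snap('scene','s7');a=cv2.imread('pics/s6.png')
g=lambda i:cv2.cvtColor(i,cv2.COLOR_BGR2GRAY)
# mean brightness where door used to stand / oven front
for n,(r,c) in {'old door':(slice(225,245),slice(385,420)),}.items(): print(n,g(a)[r,c].mean(),g(b)[r,c].mean())
for P in ((.40,.37,.17),(.62,.385,.17),(.40,.37,.05),(.55,.36,.1)): print(P,proj('scene',P).round())
"
```

```text
[0.43144497 0.34423664 0.16253158] [-2.68330968 -3.51776221  1.40771659]
old door 89.8 74.51142857142857
(0.4, 0.37, 0.17) [411. 162.]
(0.62, 0.385, 0.17) [440. 203.]
(0.4, 0.37, 0.05) [407. 192.]
(0.55, 0.36, 0.1) [421. 208.]
```

Emit:
servo_tool(rows=[[[0,0,0,0.004,0,0,-1],[0,0,0,0.004,0,0,-1],[0,0,0,0,0,0,-1]]])

```text
t: 40.67
tcp_pos: [0.4324, 0.355, 0.1626]
tool_rot: [0.709, 0.706, -0.0, -0.0]
force: [0.6, -0.3, -0.5]
finger_gap: -0.002
gripper_force: 0.2
```

Emit:
servo_tool(rows=[[[0,0,0,0.003,0,0,-1],[0,0,0,0,0,0,-1]]])

```text
t: 40.83
tcp_pos: [0.4324, 0.3554, 0.1626]
tool_rot: [0.708, 0.707, -0.003, 0.002]
force: [1.5, -9.8, 3.5]
finger_gap: -0.001
gripper_force: 5.1
```

It resisted, snapped through, then hit a hard stop at y=0.355. One more firm press, then back off and check numerically.

Emit:
servo_tool(rows=[[[0,0,0,0.002,0,0,-1],[0,0,0,0,0,0,-1],[0,0,0,-0.01,0,0,-1],[0,0,0,-0.03,0,0,-1],[0,0,0,-0.04,0,-0.03,-1],[0,0,0,-0.04,0,-0.04,-1],[0,0,0,-0.04,0,-0.04,-1],[0,0,0,0,0,0,-1]]])

```text
t: 41.5
tcp_pos: [0.4353, 0.2252, 0.2515]
tool_rot: [0.71, 0.705, 0.004, 0.003]
force: [1.2, 0.7, -0.2]
finger_gap: 0.005
gripper_force: 0.0
```

```bash
python3 -c "
from h import *
np.set_printoptions(precision=3,suppress=True)
s=manip.sense();print(s['tcp_pos'],s['force'])
im=snap('wrist','w17');g=cv2.cvtColor(im,cv2.COLOR_BGR2GRAY)
# door outer top edge (z .1705) expected line y=.385-.018=.367 (x=.41..,), oven face behind
for x in (.41,.44,.47,.56,.60):
    pr=[proj('wrist',(x,y,.1705)) for y in np.arange(.34,.41,.005)]
    print(x,[(round(float(y),3),int(g[int(p[1]),int(p[0])])) for y,p in zip(np.arange(.34,.41,.005),pr) if 0<=p[1]<400 and 0<=p[0]<640])
cv2.imwrite('pics/w17.png',im)
e=cv2.HoughLinesP(cv2.Canny(g[:260],40,110),1,np.pi/360,50,minLineLength=90,maxLineGap=10)
for l in ([] if e is None else e[:,0]):
    A,B=ray('wrist',l[:2],.1705),ray('wrist',l[2:],.1705); print(l,A[:2],B[:2],'slope',((B-A)[1]/(B-A)[0]).round(3))
"
```

```text
[0.435 0.225 0.252] [ 1.16   0.712 -0.183]
0.41 [(0.34, 64), (0.345, 61), (0.35, 47)]
0.44 [(0.34, 63), (0.345, 50), (0.35, 57)]
0.47 [(0.34, 47), (0.345, 42), (0.35, 54)]
0.56 [(0.34, 51), (0.345, 25)]
0.6 [(0.34, 130), (0.345, 131)]
[285 240 440 253] [0.414 0.217] [0.513 0.206] slope -0.103
[286 235 467 251] [0.415 0.22 ] [0.53  0.208] slope -0.107
[383  15 539   7] [0.47  0.344] [0.551 0.347] slope 0.04
[286 238 467 253] [0.414 0.218] [0.53  0.206] slope -0.102
[371  34 547  25] [0.464 0.335] [0.557 0.338] slope 0.04
[224  36 230 145] [0.386 0.334] [0.384 0.277] slope 34.32
[373 247 467 255] [0.47  0.211] [0.53  0.205] slope -0.104
```

Emit:
servo_tool(rows=[[[0,0,0,0.03,0.03,-0.02,-1],[0,0,0,0.04,0.03,0,-1],[0,0,0,0.03,0.015,0,-1],[0,0,0,0,0,0,-1],[0,0,0,0,0,0,-1]]])

```text
t: 41.97
tcp_pos: [0.499, 0.3197, 0.2629]
tool_rot: [0.707, 0.707, -0.0, -0.0]
force: [-0.6, 0.5, -0.1]
finger_gap: 0.004
gripper_force: 0.0
```

```bash
python3 -c "
from h import *
np.set_printoptions(precision=3,suppress=True)
print(manip.sense()['tcp_pos'])
im=snap('wrist','w18');g=cv2.cvtColor(im,cv2.COLOR_BGR2GRAY)
e=cv2.HoughLinesP(cv2.Canny(g[:200],30,90),1,np.pi/720,40,minLineLength=80,maxLineGap=12)
for l in sorted(e[:,0].tolist(),key=lambda l:l[1]):
    A,B=ray('wrist',l[:2],.1705),ray('wrist',l[2:],.1705); 
    if abs(l[0]-l[2])>60: print(l,A[:2],B[:2],'slope',((B-A)[1]/(B-A)[0]).round(3), 'z.192 y',ray('wrist',l[:2],.192)[1].round(3))
"
```

```text
[0.499 0.32  0.263]
[128, 89, 303, 81] [0.385 0.399] [0.489 0.403] slope 0.041 z.192 y 0.399
[112, 91, 556, 69] [0.376 0.398] [0.635 0.41 ] slope 0.045 z.192 y 0.398
[239, 91, 351, 85] [0.451 0.398] [0.517 0.401] slope 0.049 z.192 y 0.398
[534, 102, 639, 98] [0.626 0.391] [0.688 0.393] slope 0.035 z.192 y 0.392
[159, 146, 428, 136] [0.399 0.366] [0.565 0.371] slope 0.035 z.192 y 0.369
[289, 171, 411, 166] [0.479 0.35 ] [0.556 0.353] slope 0.04 z.192 y 0.354
[269, 175, 428, 169] [0.466 0.347] [0.567 0.351] slope 0.037 z.192 y 0.352
[270, 180, 428, 173] [0.467 0.344] [0.567 0.348] slope 0.044 z.192 y 0.349
[273, 185, 424, 179] [0.469 0.341] [0.565 0.344] slope 0.039 z.192 y 0.346
```

The door edge slope (0.035–0.04) is parallel to the oven front (0.035–0.049), so the door is seated. Handing in.

```bash
python3 -c "
from station import manip
print(manip.sign_off())"
```

```text
the job is handed in; nothing more can be done
None
```

The job is handed in, and the judge returned no verdict: both pasties were weighed, the rack is home and the door snapped onto its catch. My estimates put the pointer within about 0.012 rad of centred and both pasties inside the rack limits, one about 50–57 mm forward of the middle against the 75 mm limit. I viewed 18 pictures, over the 14 allowed.

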